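# Spin-dry the strainer baskets as one nest

### The arm

A 7-joint arm with a two-finger parallel gripper is mounted at the origin on a cart in front of the work surface, level with it; the furniture and walls round the work are solid. World frame = base frame: x ahead of the robot, y to its left, z up, the work surface at z = 0. Lengths are in m, angles in degrees, forces in N, time in s.
With the tool pointing down it reaches from about 0.425 to 0.875 m from the base axis. Payload 4.7 kg.
Tool frame: the origin (TCP) lies midway between the tips of the shut fingers; the grasp point (between the pads) lies 19 mm behind it; z points along the fingers, y is the line along which they close (so a half turn about z gives the same grasp; the last joint's range is limited). The gripper opens to 87 mm and grips with 3 to 60 N. Pads are 19 mm wide; open, the fingers measure 117 mm over their backs; the gripper's body (75 mm by 190 mm) begins 51 mm behind the grasp point.
Start: joints at [73.459, 18.392, -4.016, 83.108, 1.295, 78.541, -3.26], TCP at [0.194, -0.62, 0.223] pointing down, gripper open.
Joint ranges: [-163.93, 163.93], [-17.29, 119.83], [-79.2, 71.16], [3.27, 140.29], [-89.18, 269.18], [5.43, 117.66], [-154.24, 154.24]. Speed limits (degrees/s): [147.25, 147.25, 180, 180, 180, 180, 180].

### API

Orientations are given as [roll, pitch, yaw] about the fixed x, y, z axes, in that order (R = Rz(yaw) Ry(pitch) Rx(roll)).
In Python, from cell import env gives the robot as it stands. The module is installed in compiled form; this text tells all that it offers.
- The arm moves only by the tool send_rows, never from a script. Its argument "series" is a list of rows, each an object with "travel": the shift along the tool's x, y, z in cm, a list of three; "dr": the turn, a rotation vector about the tool's x, y, z in degrees, a list of three; "claw": the finger opening in cm, from 0 to 8.7. In form: [{"travel": [tx, ty, tz], "dr": [wx, wy, wz], "claw": claw}, ...]. A call has 1 to 12 rows; each row is the pose to reach, as a shift and turn from the pose commanded when the call began, along the tool's axes at that moment; what a row does not reach only later rows make up. A row lasts 1/12 s, in which the tool goes at most 41.7 mm and 7.16 degrees, less where a joint would pass 70% of its speed; a pose out of reach is approached as far as the arm can. A call with a gripper value outside its range is refused whole. The fingers move at their own pace and stop on an object; "grip_force" is the grip in N (left out, the last holds). Time passes only in rows, so rows that repeat a pose let the fingers close. It gives the time, the measured TCP pose, the force and the opening at its end, in the units of the state.
- env.get_obs(): the state, without advancing time (a new reading comes with each control period).
- env.read_camera(name): name is "scene" or "side" or "wrist"; returns the picture (384x512x3 uint8, blue, green, red); there is no depth.
- env.calibration(name): a dict with "fx", "fy", "cx", "cy" (pixels), "distortion" ([k1, k2, p1, p2, k3] as OpenCV has them; the pictures are not rectified), "cam_to_world" (4x4, takes a point from camera to world coordinates). Camera axes: x right, y down, z forward; pixel columns grow to the right and rows downward; lengths in m; the calibration is good to about 2 mm. A picture is of the moment at which its call begins: read the wrist's pose just before it. calibration takes no time and is no camera call; for the wrist camera it gives the pose at the moment of the call.
- env.sign_off(): hands the job in, once; it reports no verdict.
The state is a dict: "time_s": time; "qpos": joint angles; "joint_velocities": joint speeds; "effort": joint torques, N m; "tool_pos": TCP position; "tool_rot": TCP orientation; "force": force on the tool from outside, world axes, zero at the start; "wrist_torque": the same for the moment, N m; "grip_width": finger opening in m.
Only numpy, scipy, OpenCV 4.12 (cv2) and the standard library are available. Lean on these libraries where they do the work, as an engineer would, in place of code of your own. Each camera call takes 0.05 s, during which the arm holds its last target. There are 200 camera calls.

### The job

Spin the rinsed strainer baskets dry: take the dust cover off the hand-cranked spinner and put it aside, nest all the baskets that are there in its drum, largest outermost and each smaller one standing right down inside the next, so that the drum runs balanced, and then turn the crank three full turns clockwise. Then lift the nest out and stand it upright in the middle of the square metal tray, all baskets nested, and put the dust cover back on the empty drum, fully seated. Leave the other tools and pots on the table alone.

Things in the scene. Friction and masses are not known exactly. Their poses are not given: they have to be found in the camera images.
- basket_xl: the largest strainer basket: round, perforated steel, open top, 112 mm across the rim, 104 mm across the foot, 50 mm high, wall 2.5 mm, floor 3 mm, under 0.15 kg. Origin: centre of the underside, z up, grip lug towards its own +x. Fits the drum with about 8 mm of play all round.
- basket_xl_lug (a point): point in the black grip lug of that basket, 55 mm from its axis and 20 mm above its rim. The lug stands upright on the rim: 9 mm thick radially, 24 mm wide, from 3 to 32 mm above the rim; grip it radially from above, one finger inside, one outside. x outward, z up. Turn the smaller baskets so that their lugs leave room for a finger inside this one
- basket_l: the second largest strainer basket: round, perforated steel, open top, 94 mm across the rim, 86 mm across the foot, 50 mm high, wall 2.5 mm, floor 3 mm, under 0.15 kg. Origin: centre of the underside, z up, grip lug towards its own +x. May be absent. Fits inside any larger basket, with about 6 mm of play all round in the next larger; nested, it stands on that one's floor.
- basket_l_lug (a point): point in the black grip lug of that basket, 46 mm from its axis and 20 mm above its rim. The lug stands upright on the rim: 9 mm thick radially, 24 mm wide, from 3 to 32 mm above the rim; grip it radially from above, one finger inside, one outside. x outward, z up.
- basket_m: the third largest strainer basket: round, perforated steel, open top, 76 mm across the rim, 68 mm across the foot, 50 mm high, wall 2.5 mm, floor 3 mm, under 0.15 kg. Origin: centre of the underside, z up, grip lug towards its own +x. May be absent. Fits inside any larger basket, with about 6 mm of play all round in the next larger; nested, it stands on that one's floor.
- basket_m_lug (a point): point in the black grip lug of that basket, 37 mm from its axis and 20 mm above its rim. The lug stands upright on the rim: 9 mm thick radially, 24 mm wide, from 3 to 32 mm above the rim; grip it radially from above, one finger inside, one outside. x outward, z up.
- basket_s: the smallest strainer basket: round, perforated steel, open top, 58 mm across the rim, 50 mm across the foot, 50 mm high, wall 2.5 mm, floor 3 mm, under 0.15 kg. Origin: centre of the underside, z up, grip lug towards its own +x. May be absent. Fits inside any larger basket, with about 6 mm of play all round in the next larger; nested, it stands on that one's floor.
- basket_s_lug (a point): point in the black grip lug of that basket, 28 mm from its axis and 20 mm above its rim. The lug stands upright on the rim: 9 mm thick radially, 24 mm wide, from 3 to 32 mm above the rim; grip it radially from above, one finger inside, one outside. x outward, z up.
- spinner: hand-cranked spin dryer for small parts, bolted down: a low grey gear case 150 mm between two upright axes. Origin: on the table midway between them; its own +x points from the crank axis to the drum axis, each 75 mm from the origin; z up
- drum_seat (a point): centre of the drum's floor, where the largest basket stands, 38 mm above the table. The drum is an open perforated steel bowl, 120 mm inside, 126 mm outside, its rim 26 mm above this floor. It turns two turns to each turn of the crank and carries its load round; otherwise the crank's friction holds it still
- drum_rim (a point): centre of the drum's mouth, level with its rim, 64 mm above the table (fixed to the gear case); z up. The dust cover's origin lies here when it is on
- crank_axis (a point): point on the upright axis of the crank, at the underside of the crank arm, 80 mm above the table
- crank_grip (a point): point on the axis of the crank's grip, 40 mm above its foot, 18 mm below its top, 134 mm above the table. The grip is an upright black cylinder 23 mm thick, 58 mm long, 45 mm from the crank axis, that spins freely on its pin, so a hand holding it need not turn as it goes round
- crank (a joint): angle of the crank (rad), growing clockwise seen from above, no end stop, counted on past each turn; at 0 the grip points along the spinner's own -x, away from the drum; starts between -0.5 and 0.5. Takes about 3 N at the grip and stays where it is left
- dust_cover: grey round dust cover, on the drum at the start: disc 136 mm across and 5 mm thick; below it a spigot 112 mm across, 10 mm deep, that drops into the drum's mouth with 4 mm of play; on it a black knob 28 mm thick (grip it 20 to 36 mm above the origin; top at 38). Origin: centre of the disc's underside (10 mm up when lying on the table), z up. 0.1 kg
- tray_in (a point): centre of the floor of the square shallow grey sheet-metal tray, 150 mm square outside, 144 mm inside, floor 3 mm and lip 9 mm above the table; fixed; x and y along its sides, z up
- multimeter: yellow and black multimeter lying behind the work, 128 x 70 x 38 mm, origin under its middle; leave alone
- jelly_jar: small round pot with a blue lid behind the work, 68 mm across, 61 mm high, origin under its middle; leave alone
- pliers: pliers with red handles lying near the front edge on the left, 50 x 173 x 11 mm along their own y, origin under the middle; leave alone
- spanner_10: combination spanner lying near the front edge, 22 x 124 x 6 mm along its own y, origin under the middle; leave alone
- neon_tester: small red tester screwdriver lying near the front edge on the left, 18 x 91 x 18 mm along its own y, origin under the middle; leave alone
- syringe: plastic syringe lying near the front edge, 26 x 124 x 17 mm along its own y, origin under the middle; leave alone
Mind the look-alikes: they are no part of the job. Leave any green look-alike of the dust_cover alone.

How it is judged:
By the outcome, as a careful person would: the job done as asked, in the order asked, and still so for the second after the job is handed in, with the robot touching nothing.
Of basket_l, basket_m, basket_s only 2 to 3 are there at a start; the rules pass over those that are not, and their reading is None.
At some moment in a run one of basket_l, basket_m, basket_s may be knocked a few centimetres aside while the robot is not near it.
Once in a run the grip may slacken for a moment while it holds something.
It also fails if it takes over 210 s, if anything falls off the work surface, if the arm or the gripper's body presses on something with over 40 N, if the wrist force passes 120 N, or if a joint passes its speed limit or range.

## Working session

There is one attempt and no reset: what is moved stays moved. The work goes in short steps, Python scripts to look and compute and a tool call to move; the robot and the scene stay as the last step left them, time stands still between calls to the robot, and variables do not carry over. Pictures are saved under pics/ and viewed, on a budget of 14 in all, crops included, one or two more only if the job needs it, and the job is handed in when it is done.

Besides the shell and the picture viewer there is one more tool, called after ">>>" by a JSON object that holds its "api" and its "payload". send_rows: Moves the arm, as the interface text tells. Its arguments: {"type":"object","properties":{"series":{"type":"array"},"grip_force":{"type":"number"}},"required":["series"]}

```bash
mkdir -p pics
cat > h.py <<'E'
import numpy as np, cv2
from scipy.spatial.transform import Rotation as R
from cell import env
def cal(n):
    c=env.calibration(n);K=np.array([[c['fx'],0,c['cx']],[0,c['fy'],c['cy']],[0,0,1.]])
    return K,np.array(c['distortion'],float),np.array(c['cam_to_world'])
def plane(n,px,z,c=None):
    K,d,T=c or cal(n)
    p=cv2.undistortPoints(np.array(px,float).reshape(-1,1,2),K,d).reshape(-1,2)
    r=np.c_[p,np.ones(len(p))]@T[:3,:3].T
    return T[:3,3]+r*((z-T[2,3])/r[:,2])[:,None]
def proj(n,P,c=None):
    K,d,T=c or cal(n);Ti=np.linalg.inv(T)
    return cv2.projectPoints(np.array(P,float).reshape(-1,3),cv2.Rodrigues(Ti[:3,:3])[0],Ti[:3,3],K,d)[0].reshape(-1,2)
def snap(n,name,crop=None,s=1):
    im=env.read_camera(n);cv2.imwrite('pics/raw_'+name+'.png',im)
    if crop: im=im[crop[1]:crop[3],crop[0]:crop[2]]
    if s!=1: im=cv2.resize(im,None,fx=s,fy=s,interpolation=cv2.INTER_CUBIC)
    cv2.imwrite('pics/'+name+'.png',im);return im
def st():
    o=env.get_obs();print(round(o['time_s'],2),np.round(o['tool_pos'],4),np.round(o['tool_rot'],2),'F',np.round(o['force'],1),'w',round(o['grip_width'],4),'q',np.round(o['qpos'],1));return o
E
python3 - <<'E'
from h import *
st()
for n in('scene','side'): 
    K,d,T=cal(n);print(n,K[0,0],np.round(T,2).tolist()); snap(n,n+'0',None,1.5)
E
```

```text
0.0 [ 0.1936 -0.6199  0.2215] [-1.7989e+02  1.0000e-02  1.7360e+01] F [ 1.3 -0.4  0.5] w 0.0873 q [73.5 18.4 -4.  83.2  1.3 78.5 -3.3]
scene 444.94359385962736 [[0.45, -0.53, 0.72, -0.45], [-0.89, -0.25, 0.38, -0.49], [-0.02, -0.81, -0.59, 0.91], [0.0, 0.0, 0.0, 1.0]]
side 454.73382856525654 [[-0.94, -0.14, 0.3, 0.13], [-0.33, 0.39, -0.86, 1.27], [0.01, -0.91, -0.42, 0.71], [0.0, 0.0, 0.0, 1.0]]
```

View pics/scene0.png

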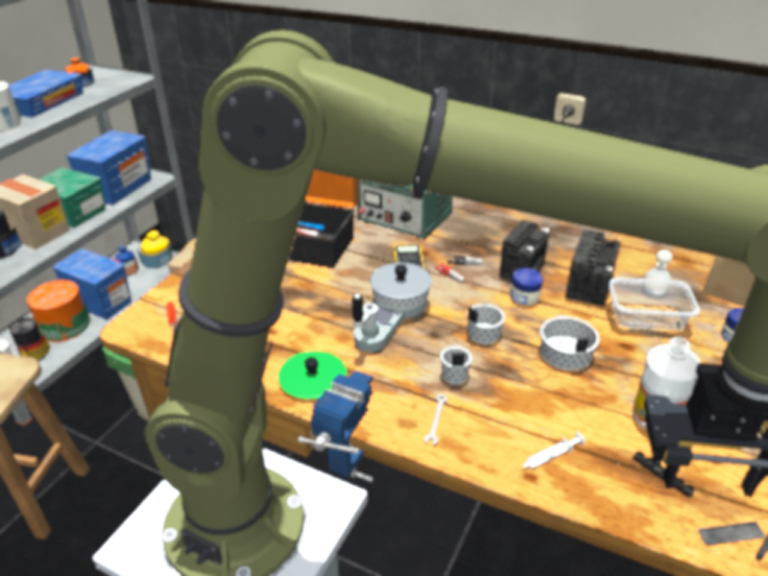

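View pics/side0.png

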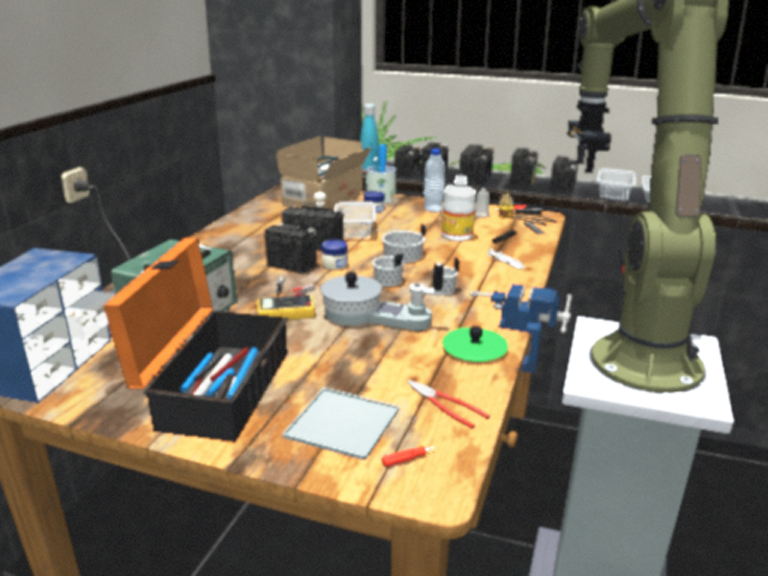

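Run:
```python
from h import *
cs=lambda n,p,z:np.round(plane(n,np.array(p)/1.5,z),3).tolist()
print('scene xl rim',cs('scene',[(541,333),(597,333),(568,320)],.05))
print('b2 rim',cs('scene',[(467,318),(504,318),(486,308)],.05))
print('b3 rim',cs('scene',[(441,357),(472,357),(456,348)],.05))
print('knob top',cs('scene',[(400,267)],.102),'green knob',cs('scene',[(311,360)],.048))
print('grip top',cs('scene',[(358,296)],.152))
print('side xl',cs('side',[(382,240),(425,240)],.05),'b2',cs('side',[(372,264),(405,264)],.05),'b3',cs('side',[(430,271),(459,271)],.05))
print('side knob',cs('side',[(351,275)],.102),'grip',cs('side',[(437,266)],.152))
print('tray',cs('side',[(324,390),(398,406),(359,456),(285,427)],.009))
print('lugs side',cs('side',[(422,230),(398,259),(457,262)],.07), 'scene',cs('scene',[(583,345),(473,313),(459,357)],.07))
print(np.round(cal('wrist')[2],3))
```

```text
scene xl rim [[0.606, -0.317, 0.05], [0.654, -0.419, 0.05], [0.671, -0.356, 0.05]]
b2 rim [[0.587, -0.167, 0.05], [0.62, -0.236, 0.05], [0.636, -0.191, 0.05]]
b3 rim [[0.453, -0.164, 0.05], [0.479, -0.218, 0.05], [0.49, -0.181, 0.05]]
knob top [[0.628, 0.004, 0.102]] green knob [[0.339, 0.058, 0.048]]
grip top [[0.438, 0.004, 0.152]]
side xl [[0.678, -0.335, 0.05], [0.571, -0.374, 0.05]] b2 [[0.648, -0.173, 0.05], [0.572, -0.201, 0.05]] b3 [[0.503, -0.181, 0.05], [0.438, -0.204, 0.05]]
side knob [[0.629, 0.014, 0.102]] grip [[0.438, 0.015, 0.152]]
tray [[0.564, 0.315, 0.009], [0.422, 0.317, 0.009], [0.437, 0.468, 0.009], [0.581, 0.44, 0.009]]
lugs side [[0.585, -0.393, 0.07], [0.584, -0.179, 0.07], [0.445, -0.21, 0.07]] scene [[0.581, -0.404, 0.07], [0.584, -0.18, 0.07], [0.447, -0.202, 0.07]]
[[ 0.299 -0.916 -0.267  0.268]
 [-0.954 -0.287 -0.082 -0.598]
 [-0.001  0.279 -0.96   0.385]
 [ 0.     0.     0.     1.   ]]
```

Run:
```python
from h import *
a=cv2.imread('pics/raw_scene0.png')[165:275,225:425]
b=cv2.imread('pics/raw_side0.png')[135:235,185:345]
a=cv2.resize(a,(800,440),interpolation=cv2.INTER_CUBIC);cv2.imwrite('pics/crop1.png',a)
```

```text
(no output)
```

View pics/crop1.png

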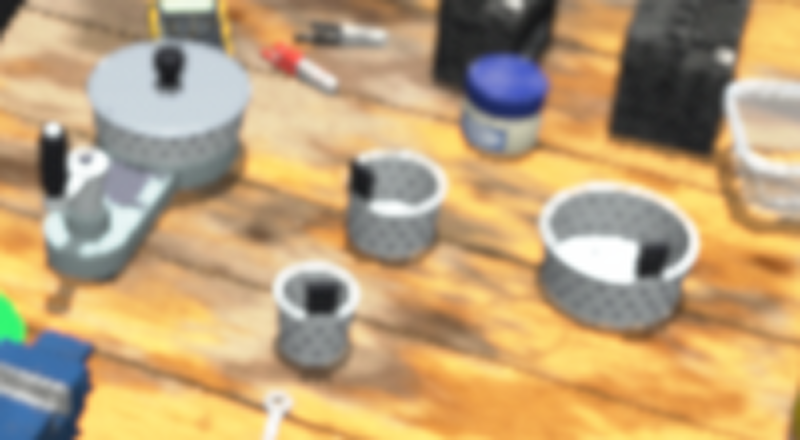

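>>> {"api": "send_rows", "payload": {"series": [{"travel": [25.5, -21.9, -10], "dr": [0, 0, 0], "claw": 6}, {"travel": [25.5, -21.9, -10], "dr": [0, 0, 0], "claw": 6}, {"travel": [25.5, -21.9, -10], "dr": [0, 0, 0], "claw": 6}, {"travel": [25.5, -21.9, -10], "dr": [0, 0, 0], "claw": 6}, {"travel": [25.5, -21.9, -10], "dr": [0, 0, 0], "claw": 6}, {"travel": [25.5, -21.9, -10], "dr": [0, 0, 0], "claw": 6}, {"travel": [25.5, -21.9, -10], "dr": [0, 0, 0], "claw": 6}, {"travel": [25.5, -21.9, -10], "dr": [0, 0, 0], "claw": 6}, {"travel": [25.5, -21.9, -10], "dr": [0, 0, 0], "claw": 6}, {"travel": [25.5, -21.9, -10], "dr": [0, 0, 0], "claw": 6}]}}

```text
time_s: 0.93
tool_pos: [0.3758, -0.3306, 0.3244]
tool_rot: [179.9, -0.1, 17.9]
force: [0.2, 0.2, 0.9]
grip_width: 0.0604
```

>>> {"api": "send_rows", "payload": {"series": [{"travel": [25.5, -21.9, 0], "dr": [0, 0, 17.4], "claw": 6}, {"travel": [25.5, -21.9, 0], "dr": [0, 0, 17.4], "claw": 6}, {"travel": [25.5, -21.9, 0], "dr": [0, 0, 17.4], "claw": 6}, {"travel": [25.5, -21.9, 0], "dr": [0, 0, 17.4], "claw": 6}, {"travel": [25.5, -21.9, 0], "dr": [0, 0, 17.4], "claw": 6}, {"travel": [25.5, -21.9, 0], "dr": [0, 0, 17.4], "claw": 6}, {"travel": [25.5, -21.9, 0], "dr": [0, 0, 17.4], "claw": 6}, {"travel": [25.5, -21.9, 0], "dr": [0, 0, 17.4], "claw": 6}, {"travel": [25.5, -21.9, 0], "dr": [0, 0, 17.4], "claw": 6}, {"travel": [25.5, -21.9, 0], "dr": [0, 0, 17.4], "claw": 6}, {"travel": [25.5, -21.9, 0], "dr": [0, 0, 17.4], "claw": 6}, {"travel": [25.5, -21.9, 0], "dr": [0, 0, 17.4], "claw": 6}]}}

```text
time_s: 1.93
tool_pos: [0.5494, -0.0528, 0.3219]
tool_rot: [179.9, 0.1, -0.2]
force: [0.2, -0.7, -0.3]
grip_width: 0.0601
```

Run:
```python
from h import *
st(); snap('wrist','w1',None,1.5)
print(np.round(cal('wrist')[2],3))
```

```text
1.93 [ 0.5494 -0.0528  0.3219] [ 1.7993e+02  8.0000e-02 -2.3000e-01] F [ 0.2 -0.7 -0.3] w 0.0601 q [ 36.2   7.1 -36.9  86.8   4.3  87.6 -90.8]
[[-0.004 -0.96  -0.28   0.627]
 [-1.     0.005 -0.    -0.053]
 [ 0.001  0.28  -0.96   0.485]
 [ 0.     0.     0.     1.   ]]
```

View pics/w1.png

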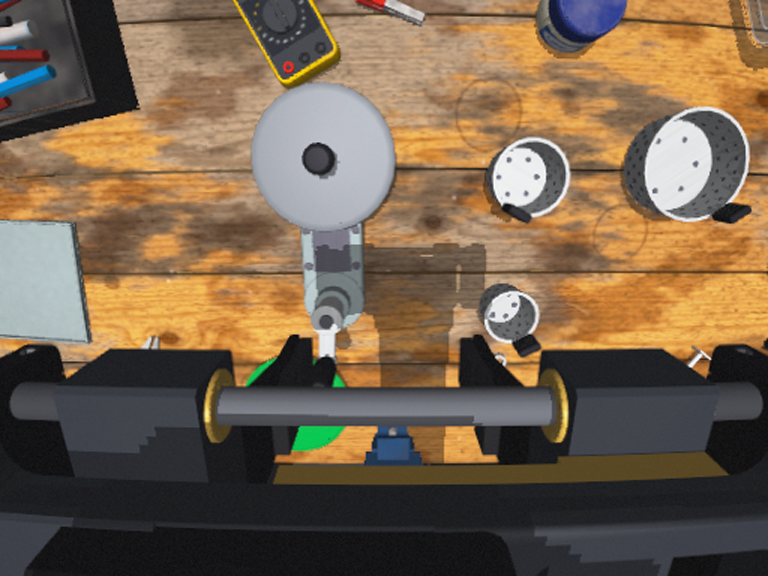

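```bash
cat >> h.py <<'E'
def circ(n,pts,z,c=None,sc=1.5):
    P=plane(n,np.array(pts,float)/sc,z,c)[:,:2]
    A=np.c_[2*P,np.ones(len(P))];s=np.linalg.lstsq(A,(P**2).sum(1),rcond=None)[0]
    return np.round([s[0],s[1],2*np.sqrt(s[2]+s[0]**2+s[1]**2)],4)
def pl(n,p,z,sc=1.5): return np.round(plane(n,np.array(p,float)/sc,z)[:,:2],4).tolist()
E
python3 - <<'E'
from h import *
print('cover',circ('wrist',[(251,155),(395,158),(323,82),(320,230)],.069))
print('knob top',pl('wrist',[(319,158)],.102))
print('M',circ('wrist',[(489,178),(569,180),(533,138),(527,217)],.05),'lug top',pl('wrist',[(517,213)],.08))
print('XL',circ('wrist',[(628,165),(749,163),(700,108),(675,220)],.05),'lug',pl('wrist',[(732,213)],.08))
print('S',circ('wrist',[(480,310),(538,318),(509,285),(505,341)],.05),'lug',pl('wrist',[(526,346)],.08))
print('axis top',pl('wrist',[(326,320),(333,298)],.1),'grip',pl('wrist',[(324,368)],.152))
print('tray corners',pl('wrist',[(76,223),(90,342)],.009))
E
```

```text
cover [0.6331 0.0043 0.1339]
knob top [[0.6332, 0.0029]]
M [ 0.6145 -0.1962  0.0785] lug top [[0.5835, -0.1772]]
XL [ 0.6296 -0.3615  0.1218] lug [[0.5857, -0.3927]]
S [ 0.4732 -0.1865  0.0642] lug [[0.4483, -0.1974]]
axis top [[0.4852, 0.0032], [0.5071, -0.0043]] grip [[0.4608, -0.0007]]
tray corners [[0.5696, 0.2995], [0.4231, 0.3117]]
```

>>> {"api": "send_rows", "payload": {"grip_force": 30, "series": [{"travel": [8.4, -5.7, 0], "dr": [0, 0, 0], "claw": 6}, {"travel": [8.4, -5.7, 0], "dr": [0, 0, 0], "claw": 6}, {"travel": [8.4, -5.7, 0], "dr": [0, 0, 0], "claw": 6}, {"travel": [8.4, -5.7, 4], "dr": [0, 0, 0], "claw": 6}, {"travel": [8.4, -5.7, 8], "dr": [0, 0, 0], "claw": 6}, {"travel": [8.4, -5.7, 12], "dr": [0, 0, 0], "claw": 6}, {"travel": [8.4, -5.7, 16], "dr": [0, 0, 0], "claw": 6}, {"travel": [8.4, -5.7, 18], "dr": [0, 0, 0], "claw": 6}, {"travel": [8.4, -5.7, 20], "dr": [0, 0, 0], "claw": 6}, {"travel": [8.4, -5.7, 22], "dr": [0, 0, 0], "claw": 6}, {"travel": [8.4, -5.7, 23.5], "dr": [0, 0, 0], "claw": 6}, {"travel": [8.4, -5.7, 24.3], "dr": [0, 0, 0], "claw": 6}]}}

```text
time_s: 2.98
tool_pos: [0.6324, 0.0035, 0.077]
tool_rot: [179.9, 0.2, -0.2]
force: [-0.3, 0.3, 0.5]
grip_width: 0.0599
```

>>> {"api": "send_rows", "payload": {"grip_force": 30, "series": [{"travel": [0, 0, 0], "dr": [0, 0, 0], "claw": 6}, {"travel": [0, 0, 0], "dr": [0, 0, 0], "claw": 1}, {"travel": [0, 0, 0], "dr": [0, 0, 0], "claw": 1}, {"travel": [0, 0, 0], "dr": [0, 0, 0], "claw": 1}, {"travel": [0, 0, 0], "dr": [0, 0, 0], "claw": 1}, {"travel": [0, 0, 0], "dr": [0, 0, 0], "claw": 1}]}}

```text
time_s: 3.48
tool_pos: [0.6345, 0.0066, 0.0803]
tool_rot: [180.0, -0.1, -0.0]
force: [-0.3, 0.3, 0.7]
grip_width: 0.0345
```

>>> {"api": "send_rows", "payload": {"series": [{"travel": [0, 0, 0.2], "dr": [0, 0, 0], "claw": 1}, {"travel": [0, 0, 0.2], "dr": [0, 0, 0], "claw": 1}, {"travel": [0, 0, 0.2], "dr": [0, 0, 0], "claw": 1}, {"travel": [0, 0, 0.2], "dr": [0, 0, 0], "claw": 1}]}}

```text
time_s: 3.82
tool_pos: [0.6345, 0.0065, 0.078]
tool_rot: [180.0, -0.1, -0.0]
force: [-0.6, -0.9, 3.4]
grip_width: 0.0263
```

Run:
```python
from h import *
st()
```

```text
3.82 [0.6345 0.0065 0.078 ] [ 1.7999e+02 -6.0000e-02 -5.0000e-02] F [-0.6 -0.9  3.4] w 0.0263 q [  25.8   27.   -36.7   93.8   17.5   64.9 -105.5]
```

>>> {"api": "send_rows", "payload": {"series": [{"travel": [0, 0, -2], "dr": [0, 0, 0], "claw": 1}, {"travel": [0, 0, -5], "dr": [0, 0, 0], "claw": 1}, {"travel": [-3, -4, -6], "dr": [0, 0, 0], "claw": 1}, {"travel": [-5, -7, -6], "dr": [0, 0, 0], "claw": 1}, {"travel": [-7, -11, -6], "dr": [0, 0, 0], "claw": 1}, {"travel": [-9, -15, -5], "dr": [0, 0, 0], "claw": 1}, {"travel": [-10.5, -18, -3], "dr": [0, 0, 0], "claw": 1}, {"travel": [-10.5, -18, 0], "dr": [0, 0, 0], "claw": 1}, {"travel": [-10.5, -18, 2], "dr": [0, 0, 0], "claw": 1}, {"travel": [-10.5, -18, 4], "dr": [0, 0, 0], "claw": 1}, {"travel": [-10.5, -18, 5], "dr": [0, 0, 0], "claw": 1}, {"travel": [-10.5, -18, 5.3], "dr": [0, 0, 0], "claw": 1}]}}

```text
time_s: 4.82
tool_pos: [0.5267, 0.1862, 0.0232]
tool_rot: [179.9, 0.3, -0.0]
force: [-9.1, -3.1, 18.8]
grip_width: 0.0263
```

>>> {"api": "send_rows", "payload": {"series": [{"travel": [0, 0, 0], "dr": [0, 0, 0], "claw": 1}, {"travel": [0, 0, 0.1], "dr": [0, 0, 0], "claw": 1}, {"travel": [0, 0, 0.1], "dr": [0, 0, 0], "claw": 5}, {"travel": [0, 0, 0.1], "dr": [0, 0, 0], "claw": 6}, {"travel": [0, 0, 0.1], "dr": [0, 0, 0], "claw": 6}, {"travel": [0, 0, 0.1], "dr": [0, 0, 0], "claw": 6}, {"travel": [0, 0, 0.1], "dr": [0, 0, 0], "claw": 6}, {"travel": [0, 0, -5], "dr": [0, 0, 0], "claw": 6}, {"travel": [0, 0, -10], "dr": [0, 0, 0], "claw": 6}]}}

```text
time_s: 5.57
tool_pos: [0.5268, 0.1859, 0.1054]
tool_rot: [180.0, 0.4, -0.0]
force: [1.8, -0.1, 0.1]
grip_width: 0.0584
```

>>> {"api": "send_rows", "payload": {"series": [{"travel": [0, 0, -6], "dr": [0, 0, -7], "claw": 4}, {"travel": [0, 3, -14], "dr": [0, 0, -14], "claw": 4}, {"travel": [3, 29, -16], "dr": [0, 0, -62], "claw": 4}, {"travel": [3, 29, -16], "dr": [0, 0, -62], "claw": 4}, {"travel": [3, 29, -16], "dr": [0, 0, -62], "claw": 4}, {"travel": [3, 29, -16], "dr": [0, 0, -62], "claw": 4}, {"travel": [3, 29, -16], "dr": [0, 0, -62], "claw": 4}, {"travel": [3, 29, -16], "dr": [0, 0, -62], "claw": 4}, {"travel": [3, 29, -16], "dr": [0, 0, -62], "claw": 4}, {"travel": [3, 29, -16], "dr": [0, 0, -62], "claw": 4}, {"travel": [3, 29, -16], "dr": [0, 0, -62], "claw": 4}, {"travel": [3, 29, -16], "dr": [0, 0, -62], "claw": 4}]}}

```text
time_s: 6.57
tool_pos: [0.559, -0.1056, 0.267]
tool_rot: [180.0, -0.0, 61.7]
force: [0.7, 0.0, -0.3]
grip_width: 0.0404
```

>>> {"api": "send_rows", "payload": {"series": [{"travel": [-24.2, 16, 0], "dr": [0, 0, -63], "claw": 4}, {"travel": [-24.2, 16, 0], "dr": [0, 0, -63], "claw": 4}, {"travel": [-24.2, 16, 0], "dr": [0, 0, -63], "claw": 4}, {"travel": [-24.2, 16, 0], "dr": [0, 0, -63], "claw": 4}, {"travel": [-24.2, 16, 0], "dr": [0, 0, -63], "claw": 4}, {"travel": [-24.2, 16, 0], "dr": [0, 0, -63], "claw": 4}, {"travel": [-24.2, 16, 0], "dr": [0, 0, -63], "claw": 4}, {"travel": [-24.2, 16, 0], "dr": [0, 0, -63], "claw": 4}, {"travel": [-24.2, 16, 0], "dr": [0, 0, -63], "claw": 4}, {"travel": [-24.2, 16, 0], "dr": [0, 0, -63], "claw": 4}, {"travel": [-24.2, 16, 0], "dr": [0, 0, -63], "claw": 4}]}}

```text
time_s: 7.48
tool_pos: [0.5873, -0.3899, 0.2667]
tool_rot: [179.9, -0.1, 124.9]
force: [0.2, 0.7, -0.1]
grip_width: 0.04
```

Run:
```python
from h import *
st(); snap('wrist','w2',None,1.5)
print(proj('wrist',[[.585,-.393,.08],[.63,-.362,.05]])*1.5)
```

```text
7.48 [ 0.5873 -0.3899  0.2667] [ 1.7994e+02 -6.0000e-02  1.2493e+02] F [ 0.2  0.7 -0.1] w 0.04 q [ 59.3  30.2 -43.4  68.8  20.2  88.4  54.3]
[[380.63649674 261.3579923 ]
 [441.8006355  254.57990944]]
```

View pics/w2.png

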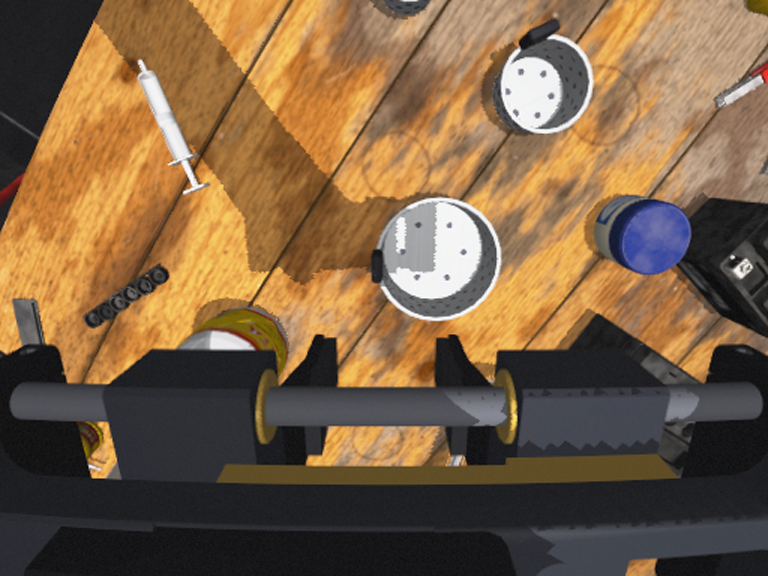

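Run:
```python
from h import *
print('XL',circ('wrist',[(501,258),(440,197),(434,320),(483,213),(395,215),(390,300)],.05),'lug top',pl('wrist',[(377,265)],.08),pl('wrist',[(377,250),(377,280)],.08))
print('M',circ('wrist',[(592,85),(500,97),(545,133),(560,37)],.05),'lug',pl('wrist',[(541,34)],.08))
print('bottle base',pl('scene',[(638,405),(660,428)],0),'side',pl('side',[(442,232),(473,234),(458,240)],0), 'top side', pl('side',[(460,178)],.2))
print('bottle wrist label edge',pl('wrist',[(288,335),(245,303)],.08))
```

```text
XL [ 0.6309 -0.3684  0.1138] lug top [[0.5843, -0.3973]] [[0.5771, -0.3869], [0.5916, -0.4079]]
M [ 0.6151 -0.1979  0.0773] lug [[0.5837, -0.1824]]
bottle base [[0.5406, -0.5278], [0.4991, -0.5734]] side [[0.5752, -0.5802], [0.4852, -0.5959], [0.5154, -0.5325]] top side [[0.5068, -0.4748]]
bottle wrist label edge [[0.556, -0.4935], [0.5102, -0.4897]]
```

>>> {"api": "send_rows", "payload": {"grip_force": 45, "series": [{"travel": [-0.3, -0.5, 4], "dr": [0, 0, 2], "claw": 4}, {"travel": [-0.3, -0.5, 8], "dr": [0, 0, 2], "claw": 4}, {"travel": [-0.3, -0.5, 12], "dr": [0, 0, 2], "claw": 4}, {"travel": [-0.3, -0.5, 15], "dr": [0, 0, 2], "claw": 4}, {"travel": [-0.3, -0.5, 18], "dr": [0, 0, 2], "claw": 4}, {"travel": [-0.3, -0.5, 20], "dr": [0, 0, 2], "claw": 4}, {"travel": [-0.3, -0.5, 21.3], "dr": [0, 0, 2], "claw": 4}, {"travel": [-0.3, -0.5, 21.3], "dr": [0, 0, 2], "claw": 4}, {"travel": [-0.3, -0.5, 21.3], "dr": [0, 0, 2], "claw": 0.2}, {"travel": [-0.3, -0.5, 21.3], "dr": [0, 0, 2], "claw": 0.2}, {"travel": [-0.3, -0.5, 21.3], "dr": [0, 0, 2], "claw": 0.2}, {"travel": [-0.3, -0.5, 21.3], "dr": [0, 0, 2], "claw": 0.2}]}}

```text
time_s: 8.53
tool_pos: [0.585, -0.3979, 0.0559]
tool_rot: [179.9, 0.2, 122.9]
force: [0.2, -0.4, 0.1]
grip_width: 0.0207
```

>>> {"api": "send_rows", "payload": {"series": [{"travel": [0, 0, 0], "dr": [0, 0, 0], "claw": 0.2}, {"travel": [0, 0, 0], "dr": [0, 0, 0], "claw": 0.2}, {"travel": [0, 0, 0], "dr": [0, 0, 0], "claw": 0.2}, {"travel": [0, 0, 0], "dr": [0, 0, 0], "claw": 0.2}, {"travel": [0, 0, 0], "dr": [0, 0, 0], "claw": 0.2}]}}

```text
time_s: 8.95
tool_pos: [0.5843, -0.3978, 0.0548]
tool_rot: [180.0, 0.1, 122.9]
force: [-1.0, -0.1, 4.5]
grip_width: 0.0089
```

>>> {"api": "send_rows", "payload": {"series": [{"travel": [0, 0, -1], "dr": [0, 0, 0], "claw": 0.2}, {"travel": [0, 0, -3.5], "dr": [0, 0, 0], "claw": 0.2}, {"travel": [0, 0, -7], "dr": [0, 0, 0], "claw": 0.2}, {"travel": [0, 0, -10], "dr": [0, 0, 0], "claw": 0.2}, {"travel": [1.5, 1, -11.5], "dr": [0, 0, 0], "claw": 0.2}, {"travel": [4, 2.5, -11.5], "dr": [0, 0, 0], "claw": 0.2}, {"travel": [7, 4.6, -11.5], "dr": [0, 0, 0], "claw": 0.2}, {"travel": [10, 6.6, -11.5], "dr": [0, 0, 0], "claw": 0.2}, {"travel": [13, 8.6, -11.5], "dr": [0, 0, 0], "claw": 0.2}, {"travel": [16, 10.6, -11.5], "dr": [0, 0, 0], "claw": 0.2}, {"travel": [19, 12.6, -11.5], "dr": [0, 0, 0], "claw": 0.2}, {"travel": [22, 14.6, -11.5], "dr": [0, 0, 0], "claw": 0.2}]}}

```text
time_s: 9.95
tool_pos: [0.5862, -0.1317, 0.1689]
tool_rot: [-180.0, -0.0, 122.9]
force: [1.1, -0.1, -0.8]
grip_width: 0.009
```

>>> {"api": "send_rows", "payload": {"series": [{"travel": [3, 2, 0], "dr": [0, 0, 0], "claw": 0.2}, {"travel": [5.5, 3.6, 0], "dr": [0, 0, 0], "claw": 0.2}, {"travel": [7.5, 5, 0], "dr": [0, 0, 0], "claw": 0.2}, {"travel": [8.5, 5.6, 0], "dr": [0, 0, 0], "claw": 0.2}, {"travel": [9.1, 6, 0], "dr": [0, 0, 0], "claw": 0.2}, {"travel": [9.1, 6, 0], "dr": [0, 0, 0], "claw": 0.2}, {"travel": [9.1, 6, 0], "dr": [0, 0, 0], "claw": 0.2}]}}

```text
time_s: 10.53
tool_pos: [0.5877, -0.0262, 0.1687]
tool_rot: [-179.9, 0.0, 122.9]
force: [0.3, -0.5, -0.4]
grip_width: 0.0086
```

Run:
```python
from h import *
st(); a=snap('scene','s3')[160:230,210:320]; b=snap('side','d3')[160:225,190:300]
cv2.imwrite('pics/sd3.png',np.vstack([cv2.resize(a,(440,280),interpolation=2),cv2.resize(b,(440,260),interpolation=2)]))
```

```text
10.53 [ 0.5877 -0.0262  0.1687] [-1.7994e+02  4.0000e-02  1.2286e+02] F [ 0.3 -0.5 -0.4] w 0.0086 q [ 42.4  19.8 -51.5  94.9  16.2  73.1  20.7]
```

View pics/sd3.png

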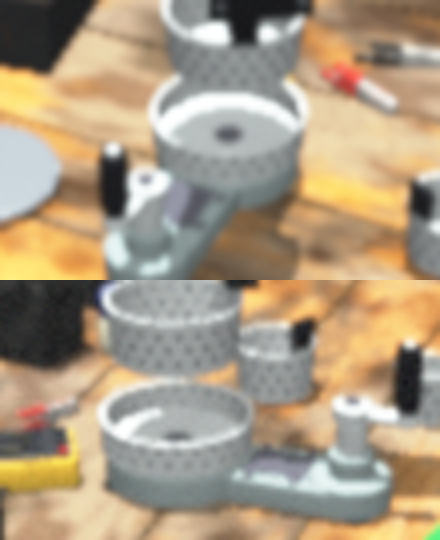

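Run:
```python
from h import *
print('floor',pl('scene',[(267,193.25)],.038,1),pl('side',[(234,198.9)],.038,1))
# rim ellipses
f=lambda p,ox,oy,dy:[(x/4+ox,(y-dy)/4+oy) for x,y in p]
print('rim scene',circ('scene',f([(151,118),(306,118),(228,158),(270,150),(185,150)],210,160,0),.064,None,1))
print('rim side',circ('side',f([(101,412),(253,412),(176,380),(176,445),(125,437),(230,437)],190,160,280),.064,None,1))
# held basket bottom: z = .038+ (.1687-.0928)
z=.038+.1687-.0928
print('bk side bottom',circ('side',f([(105,335),(243,338),(172,374),(130,364),(215,365)],190,160,280),z,None,1))
print('bk scene',circ('scene',f([(166,50),(302,50),(235,87),(195,78),(275,78)],210,160,0),z,None,1))
```

```text
floor [[0.6322, 0.0045]] [[0.6351, -0.0005]]
rim scene [0.628  0.0028 0.1278]
rim side [0.6306 0.0063 0.1261]
bk side bottom [ 0.6433 -0.0179  0.1174]
bk scene [0.6466 0.0065 0.1099]
```

Run:
```python
from h import *
for n,ox,oy,dy in(('scene',210,160,0),('side',190,160,280)):
    for r,z,c in((.052,.114,(.634,.004)),(.056,.164,(.634,.004)),(.0615,.064,(.633,.003))):
        t=np.linspace(0,2*np.pi,73);P=np.c_[c[0]+r*np.cos(t),c[1]+r*np.sin(t),np.full(73,z)]
        q=(proj(n,P)-[ox,oy])*4+[0,dy];print(n,z,q.min(0).round(),q.max(0).round())
```

```text
scene 0.114 [166.  21.] [295.  93.]
scene 0.164 [160. -33.] [302.  42.]
scene 0.064 [156.  66.] [305. 152.]
side 0.114 [110. 330.] [238. 381.]
side 0.164 [104. 272.] [243. 324.]
side 0.064 [102. 379.] [251. 442.]
```

>>> {"api": "send_rows", "payload": {"series": [{"travel": [0, 0, 2], "dr": [0, 0, 0], "claw": 0.2}, {"travel": [0, 0, 4], "dr": [0, 0, 0], "claw": 0.2}, {"travel": [0, 0, 5.5], "dr": [0, 0, 0], "claw": 0.2}, {"travel": [0, 0, 6.5], "dr": [0, 0, 0], "claw": 0.2}, {"travel": [0, 0, 7], "dr": [0, 0, 0], "claw": 0.2}, {"travel": [0, 0, 7.4], "dr": [0, 0, 0], "claw": 0.2}, {"travel": [0, 0, 7.4], "dr": [0, 0, 0], "claw": 0.2}, {"travel": [0, 0, 7.4], "dr": [0, 0, 0], "claw": 0.2}, {"travel": [0, 0, 7.4], "dr": [0, 0, 0], "claw": 0.2}]}}

```text
time_s: 11.38
tool_pos: [0.5884, -0.0244, 0.0958]
tool_rot: [179.9, 0.1, 122.9]
force: [-0.9, -0.5, -1.1]
grip_width: 0.0091
```

>>> {"api": "send_rows", "payload": {"series": [{"travel": [0, 0, 0.15], "dr": [0, 0, 0], "claw": 0.2}, {"travel": [0, 0, 0.3], "dr": [0, 0, 0], "claw": 0.2}, {"travel": [0, 0, 0.3], "dr": [0, 0, 0], "claw": 0.2}]}}

```text
time_s: 11.63
tool_pos: [0.5883, -0.0244, 0.0927]
tool_rot: [180.0, 0.1, 123.0]
force: [-0.5, 0.2, 3.4]
grip_width: 0.0088
```

>>> {"api": "send_rows", "payload": {"series": [{"travel": [0, 0, 0], "dr": [0, 0, 0], "claw": 2}, {"travel": [0, 0, 0], "dr": [0, 0, 0], "claw": 3}, {"travel": [0, 0, 0], "dr": [0, 0, 0], "claw": 3.5}, {"travel": [0, 0, 0], "dr": [0, 0, 0], "claw": 3.5}, {"travel": [0, 0, 0], "dr": [0, 0, 0], "claw": 3.5}, {"travel": [0, 0, -3], "dr": [0, 0, 0], "claw": 3.5}, {"travel": [0, 0, -7], "dr": [0, 0, 0], "claw": 3.5}, {"travel": [0, 0, -11], "dr": [0, 0, 0], "claw": 3.5}, {"travel": [0, 0, -15], "dr": [0, 0, 0], "claw": 3.5}, {"travel": [0, 0, -18], "dr": [0, 0, 0], "claw": 3.5}]}}

```text
time_s: 12.47
tool_pos: [0.5883, -0.024, 0.2754]
tool_rot: [179.9, 0.1, 123.0]
force: [0.6, -0.5, -0.2]
grip_width: 0.0351
```

>>> {"api": "send_rows", "payload": {"series": [{"travel": [-3, -2, 0], "dr": [0, 0, 7], "claw": 3.5}, {"travel": [-6, -4, 0], "dr": [0, 0, 14], "claw": 3.5}, {"travel": [-9, -6, 0], "dr": [0, 0, 21], "claw": 3.5}, {"travel": [-12.8, -8.9, 0], "dr": [0, 0, 28], "claw": 3.5}, {"travel": [-12.8, -8.9, 0], "dr": [0, 0, 35], "claw": 3.5}, {"travel": [-12.8, -8.9, 0], "dr": [0, 0, 62], "claw": 3.5}, {"travel": [-12.8, -8.9, 0], "dr": [0, 0, 62], "claw": 3.5}, {"travel": [-12.8, -8.9, 0], "dr": [0, 0, 62], "claw": 3.5}, {"travel": [-12.8, -8.9, 0], "dr": [0, 0, 62], "claw": 3.5}, {"travel": [-12.8, -8.9, 0], "dr": [0, 0, 62], "claw": 3.5}, {"travel": [-12.8, -8.9, 0], "dr": [0, 0, 62], "claw": 3.5}]}}

```text
time_s: 13.38
tool_pos: [0.5826, -0.1801, 0.2718]
tool_rot: [-180.0, 0.0, 61.1]
force: [0.3, -0.7, -0.0]
grip_width: 0.035
```

Run:
```python
from h import *
st(); snap('wrist','w4',None,1.5)
```

```text
13.38 [ 0.5826 -0.1801  0.2718] [-1.800e+02  1.000e-02  6.112e+01] F [ 0.3 -0.7 -0. ] w 0.035 q [ 46.9  16.3 -39.8  83.8  10.4  83.7 -21.8]
```

View pics/w4.png

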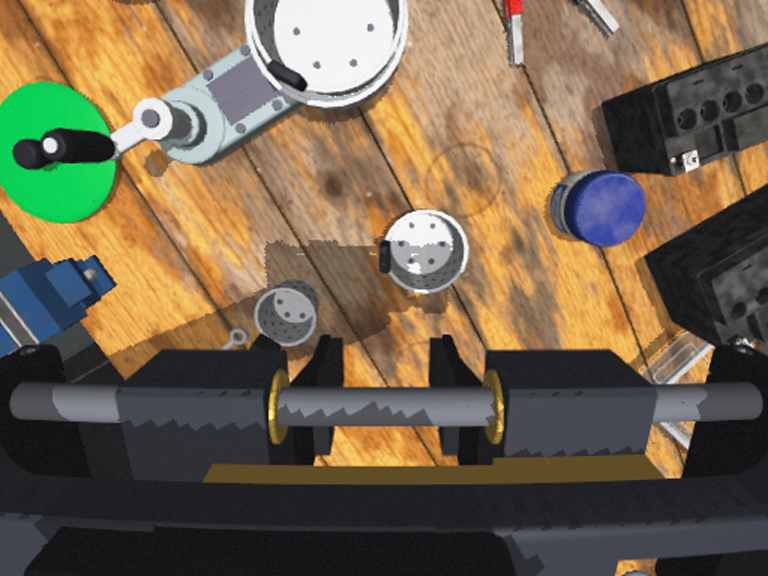

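Run:
```python
from h import *
print('M',circ('wrist',[(468,252),(427,210),(424,294),(455,282),(394,226),(393,279)],.05),'lug',pl('wrist',[(384,257)],.08))
print('XL',circ('wrist',[(407,30),(398,60),(375,87),(340,103),(305,97),(250,20)],.088),'lug',pl('wrist',[(288,75)],.12))
print('crank axis',pl('wrist',[(152,118)],.1),'grip',pl('wrist',[(50,146)],.152),'S',circ('wrist',[(255,317),(317,315),(287,288),(287,346)],.05))
```

```text
M [ 0.6154 -0.1987  0.0771] lug [[0.5834, -0.1779]]
XL [ 0.6343 -0.0026  0.1151] lug [[0.5916, -0.029]]
crank axis [[0.4854, 0.0026]] grip [[0.4358, 0.0066]] S [ 0.4704 -0.1896  0.0591]
```

>>> {"api": "send_rows", "payload": {"grip_force": 45, "series": [{"travel": [0.1, 0.1, 4], "dr": [0, 0, 3], "claw": 3.5}, {"travel": [0.1, 0.1, 8], "dr": [0, 0, 3], "claw": 3.5}, {"travel": [0.1, 0.1, 12], "dr": [0, 0, 3], "claw": 3.5}, {"travel": [0.1, 0.1, 15], "dr": [0, 0, 3], "claw": 3.5}, {"travel": [0.1, 0.1, 18], "dr": [0, 0, 3], "claw": 3.5}, {"travel": [0.1, 0.1, 20], "dr": [0, 0, 3], "claw": 3.5}, {"travel": [0.1, 0.1, 21.7], "dr": [0, 0, 3], "claw": 3.5}, {"travel": [0.1, 0.1, 21.7], "dr": [0, 0, 3], "claw": 3.5}, {"travel": [0.1, 0.1, 21.7], "dr": [0, 0, 3], "claw": 3.5}, {"travel": [0.1, 0.1, 21.7], "dr": [0, 0, 3], "claw": 0.2}, {"travel": [0.1, 0.1, 21.7], "dr": [0, 0, 3], "claw": 0.2}, {"travel": [0.1, 0.1, 21.7], "dr": [0, 0, 3], "claw": 0.2}]}}

```text
time_s: 14.43
tool_pos: [0.5851, -0.1802, 0.0565]
tool_rot: [179.8, -0.0, 58.0]
force: [-0.8, 1.0, 0.4]
grip_width: 0.0223
```

>>> {"api": "send_rows", "payload": {"series": [{"travel": [0, 0, 0], "dr": [0, 0, 0], "claw": 0.2}, {"travel": [0, 0, 0], "dr": [0, 0, 0], "claw": 0.2}, {"travel": [0, 0, 0], "dr": [0, 0, 0], "claw": 0.2}, {"travel": [0, 0, 0], "dr": [0, 0, 0], "claw": 0.2}, {"travel": [0, 0, 0], "dr": [0, 0, 0], "claw": 0.2}, {"travel": [0, 0, 0], "dr": [0, 0, 0], "claw": 0.2}]}}

```text
time_s: 14.93
tool_pos: [0.5844, -0.1799, 0.0556]
tool_rot: [179.9, 0.0, 58.0]
force: [-1.2, 0.3, 6.7]
grip_width: 0.0085
```

>>> {"api": "send_rows", "payload": {"series": [{"travel": [0, 0, -1], "dr": [0, 0, 0], "claw": 0.2}, {"travel": [0, 0, -4], "dr": [0, 0, 0], "claw": 0.2}, {"travel": [0, 0, -8], "dr": [0, 0, 0], "claw": 0.2}, {"travel": [0, 0, -11.5], "dr": [0, 0, 0], "claw": 0.2}, {"travel": [2, -1, -14], "dr": [0, 0, 0], "claw": 0.2}, {"travel": [5, -2.3, -14], "dr": [0, 0, 5], "claw": 0.2}, {"travel": [8, -3.7, -14], "dr": [0, 0, 10], "claw": 0.2}, {"travel": [11, -5.1, -14], "dr": [0, 0, 15], "claw": 0.2}, {"travel": [14, -6.5, -14], "dr": [0, 0, 20], "claw": 0.2}, {"travel": [17, -7.9, -14], "dr": [0, 0, 20], "claw": 0.2}, {"travel": [18.8, -8.7, -14], "dr": [0, 0, 20], "claw": 0.2}, {"travel": [19.5, -9, -14], "dr": [0, 0, 20], "claw": 0.2}]}}

```text
time_s: 15.93
tool_pos: [0.6107, 0.0386, 0.1953]
tool_rot: [-179.9, -0.1, 38.3]
force: [-0.8, 0.9, -0.2]
grip_width: 0.0089
```

>>> {"api": "send_rows", "payload": {"series": [{"travel": [0, 0, 0], "dr": [0, 0, 0], "claw": 0.2}, {"travel": [0, 0, 0], "dr": [0, 0, 0], "claw": 0.2}, {"travel": [0, 0, 0], "dr": [0, 0, 0], "claw": 0.2}]}}

```text
time_s: 16.18
tool_pos: [0.6112, 0.0302, 0.1946]
tool_rot: [179.9, 0.1, 37.8]
force: [0.3, -0.6, -0.1]
grip_width: 0.0086
```

Run:
```python
from h import *
st(); a=snap('scene','s5')[150:230,210:320]; b=snap('side','d5')[150:225,190:300]
cv2.imwrite('pics/sd5.png',np.hstack([cv2.resize(a,(400,291),interpolation=2),cv2.resize(b,(400,273),interpolation=2)[:273],])if 0 else np.vstack([cv2.resize(a,(440,320),interpolation=2),cv2.resize(b,(440,280)[:2] if 0 else (440,300)[:2] if 0 else (440,280),interpolation=2)]))
```

```text
16.18 [0.6112 0.0302 0.1946] [1.7995e+02 8.0000e-02 3.7760e+01] F [ 0.3 -0.6 -0.1] w 0.0086 q [ 28.   19.2 -41.2  89.9  13.   75.9 -67.1]
```

View pics/sd5.png

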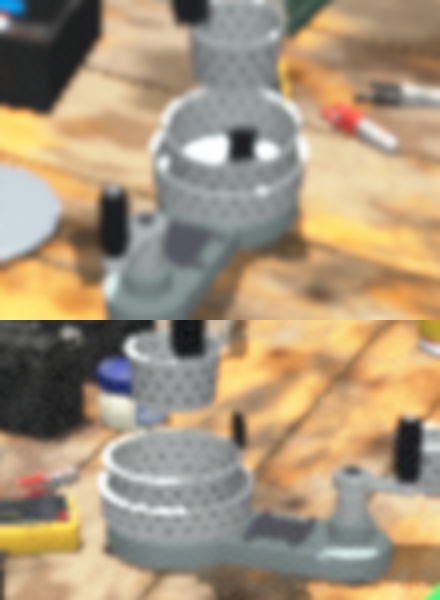

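>>> {"api": "send_rows", "payload": {"series": [{"travel": [0.2, -0.2, 2], "dr": [0, 0, 0], "claw": 0.2}, {"travel": [0.2, -0.2, 4], "dr": [0, 0, 0], "claw": 0.2}, {"travel": [0.2, -0.2, 6], "dr": [0, 0, 0], "claw": 0.2}, {"travel": [0.2, -0.2, 7.5], "dr": [0, 0, 0], "claw": 0.2}, {"travel": [0.2, -0.2, 8.5], "dr": [0, 0, 0], "claw": 0.2}, {"travel": [0.2, -0.2, 9.2], "dr": [0, 0, 0], "claw": 0.2}, {"travel": [0.2, -0.2, 9.5], "dr": [0, 0, 0], "claw": 0.2}, {"travel": [0.2, -0.2, 9.7], "dr": [0, 0, 0], "claw": 0.2}, {"travel": [0.2, -0.2, 9.7], "dr": [0, 0, 0], "claw": 0.2}, {"travel": [0.2, -0.2, 9.7], "dr": [0, 0, 0], "claw": 0.2}]}}

```text
time_s: 17.12
tool_pos: [0.6121, 0.036, 0.0987]
tool_rot: [179.9, -0.1, 37.9]
force: [0.1, -0.3, -0.6]
grip_width: 0.0086
```

>>> {"api": "send_rows", "payload": {"series": [{"travel": [-0.2, 0.2, 0.1], "dr": [0, 0, 0], "claw": 0.2}, {"travel": [-0.2, 0.2, 0.2], "dr": [0, 0, 0], "claw": 0.2}, {"travel": [-0.2, 0.2, 0.2], "dr": [0, 0, 0], "claw": 0.2}, {"travel": [-0.2, 0.2, 0.2], "dr": [0, 0, 0], "claw": 0.2}]}}

```text
time_s: 17.45
tool_pos: [0.6117, 0.0327, 0.0966]
tool_rot: [179.9, -0.0, 37.9]
force: [-0.8, -0.9, 3.9]
grip_width: 0.0089
```

>>> {"api": "send_rows", "payload": {"series": [{"travel": [0, 0, 0], "dr": [0, 0, 0], "claw": 2}, {"travel": [0, 0, 0], "dr": [0, 0, 0], "claw": 3}, {"travel": [0, 0, 0], "dr": [0, 0, 0], "claw": 3}, {"travel": [0, 0, 0], "dr": [0, 0, 0], "claw": 3}, {"travel": [0, 0, 0], "dr": [0, 0, 0], "claw": 3}, {"travel": [0, 0, -3], "dr": [0, 0, 0], "claw": 3}, {"travel": [0, 0, -7], "dr": [0, 0, 0], "claw": 3}, {"travel": [0, 0, -11], "dr": [0, 0, 0], "claw": 3}, {"travel": [0, 0, -15], "dr": [0, 0, 0], "claw": 3}, {"travel": [0, 0, -18], "dr": [0, 0, 0], "claw": 3}]}}

```text
time_s: 18.28
tool_pos: [0.6117, 0.0337, 0.2795]
tool_rot: [179.9, -0.2, 38.0]
force: [1.2, 0.6, -0.5]
grip_width: 0.0302
```

Run:
```python
from h import *
st(); snap('wrist','w6',None,1.5)
```

```text
18.28 [0.6117 0.0337 0.2795] [ 1.7988e+02 -1.5000e-01  3.7970e+01] F [ 1.2  0.6 -0.5] w 0.0302 q [ 28.1  16.8 -42.1  82.7  11.3  84.6 -65.8]
```

View pics/w6.png

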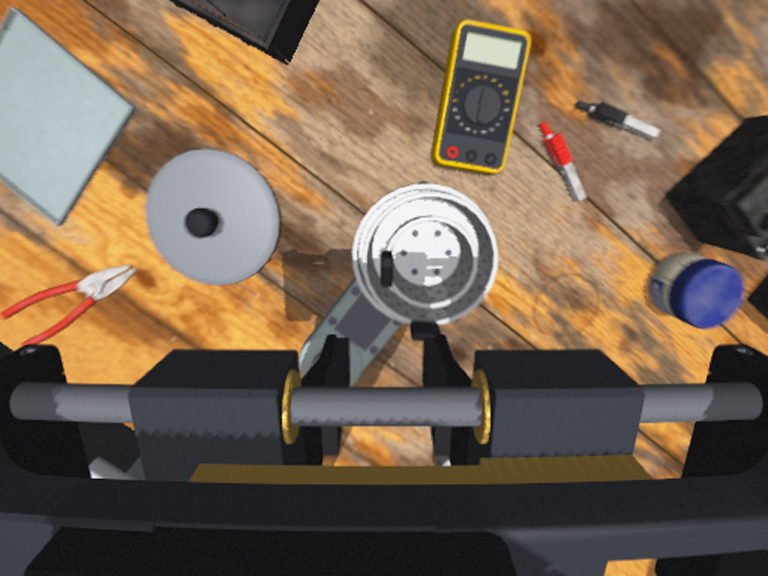

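>>> {"api": "send_rows", "payload": {"series": [{"travel": [-3, 1, 0], "dr": [0, 0, -7], "claw": 3.5}, {"travel": [-6, 2, 0], "dr": [0, 0, -14], "claw": 3.5}, {"travel": [-9, 3, 0], "dr": [0, 0, -21], "claw": 3.5}, {"travel": [-12, 4, 0], "dr": [0, 0, -28], "claw": 3.5}, {"travel": [-15, 5, 0], "dr": [0, 0, -35], "claw": 3.5}, {"travel": [-18, 6, 0], "dr": [0, 0, -42], "claw": 3.5}, {"travel": [-21, 7, 0], "dr": [0, 0, -49], "claw": 3.5}, {"travel": [-24, 7.6, 0], "dr": [0, 0, -56], "claw": 3.5}, {"travel": [-26.2, 8, 0], "dr": [0, 0, -76], "claw": 3.5}, {"travel": [-26.2, 8, 0], "dr": [0, 0, -76], "claw": 3.5}, {"travel": [-26.2, 8, 0], "dr": [0, 0, -76], "claw": 3.5}, {"travel": [-26.2, 8, 0], "dr": [0, 0, -76], "claw": 3.5}]}}

```text
time_s: 19.33
tool_pos: [0.4532, -0.1915, 0.2756]
tool_rot: [-180.0, 0.0, 114.2]
force: [0.4, 0.3, 1.2]
grip_width: 0.0352
```

>>> {"api": "send_rows", "payload": {"series": [{"travel": [0, 0, 0], "dr": [0, 0, 0], "claw": 3.5}, {"travel": [0, 0, 0], "dr": [0, 0, 0], "claw": 3.5}]}}

```text
time_s: 19.5
tool_pos: [0.4537, -0.1909, 0.2757]
tool_rot: [-180.0, -0.0, 113.9]
force: [-0.2, 0.6, -0.1]
grip_width: 0.035
```

Run:
```python
from h import *
st(); snap('wrist','w7',None,1.5)
```

```text
19.5 [ 0.4537 -0.1909  0.2757] [-179.99   -0.    113.89] F [-0.2  0.6 -0.1] w 0.035 q [ 56.5  -1.  -36.   99.   -0.6  81.8  44.5]
```

View pics/w7.png

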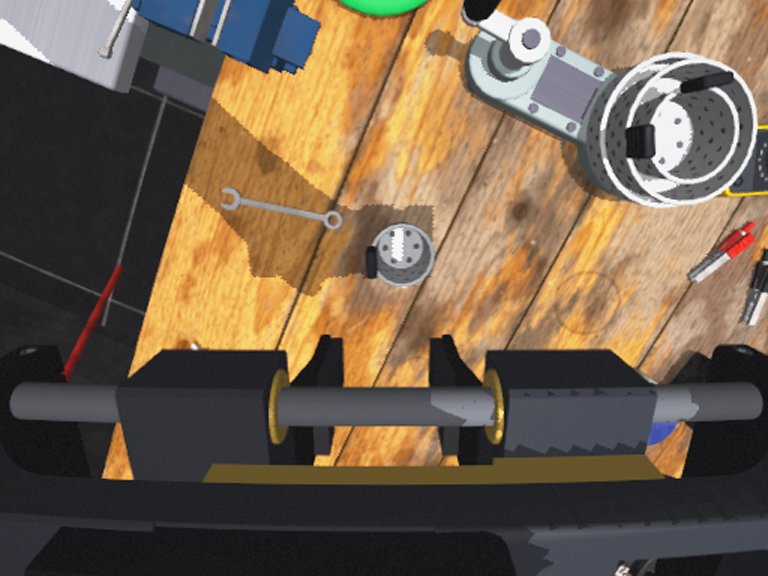

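Run:
```python
from h import *
print('S',circ('wrist',[(434,254),(404,224),(401,286),(424,277),(381,234)],.05),'lug',pl('wrist',[(371,263)],.08))
print('XL',circ('wrist',[(602,130),(754,128),(690,54),(668,205),(620,80),(740,175)],.088),'XLlug',pl('wrist',[(640,142)],.12))
print('M',circ('wrist',[(750,120),(690,65),(630,125),(680,195)],.091),'Mlug',pl('wrist',[(707,80)],.123))
```

```text
S [ 0.4706 -0.188   0.0573] lug [[0.4448, -0.1996]]
XL [0.6267 0.0011 0.1267] XLlug [[0.584, -0.0296]]
M [0.6327 0.0042 0.1014] Mlug [[0.6055, 0.0279]]
```

>>> {"api": "send_rows", "payload": {"grip_force": 45, "series": [{"travel": [-0.4, -1.1, 4], "dr": [0, 0, 0], "claw": 3.5}, {"travel": [-0.4, -1.1, 8], "dr": [0, 0, 0], "claw": 3.5}, {"travel": [-0.4, -1.1, 12], "dr": [0, 0, 0], "claw": 3.5}, {"travel": [-0.4, -1.1, 15], "dr": [0, 0, 0], "claw": 3.5}, {"travel": [-0.4, -1.1, 18], "dr": [0, 0, 0], "claw": 3.5}, {"travel": [-0.4, -1.1, 20], "dr": [0, 0, 0], "claw": 3.5}, {"travel": [-0.4, -1.1, 22], "dr": [0, 0, 0], "claw": 3.5}, {"travel": [-0.4, -1.1, 22], "dr": [0, 0, 0], "claw": 3.5}, {"travel": [-0.4, -1.1, 22], "dr": [0, 0, 0], "claw": 3.5}, {"travel": [-0.4, -1.1, 22], "dr": [0, 0, 0], "claw": 0.2}, {"travel": [-0.4, -1.1, 22], "dr": [0, 0, 0], "claw": 0.2}, {"travel": [-0.4, -1.1, 22], "dr": [0, 0, 0], "claw": 0.2}]}}

```text
time_s: 20.55
tool_pos: [0.4464, -0.1997, 0.0573]
tool_rot: [179.9, 0.1, 113.9]
force: [-0.6, -0.3, 0.9]
grip_width: 0.0224
```

>>> {"api": "send_rows", "payload": {"series": [{"travel": [0, 0, 0], "dr": [0, 0, 0], "claw": 0.2}, {"travel": [0, 0, 0], "dr": [0, 0, 0], "claw": 0.2}, {"travel": [0, 0, 0], "dr": [0, 0, 0], "claw": 0.2}, {"travel": [0, 0, 0], "dr": [0, 0, 0], "claw": 0.2}, {"travel": [0, 0, 0], "dr": [0, 0, 0], "claw": 0.2}, {"travel": [0, 0, 0], "dr": [0, 0, 0], "claw": 0.2}]}}

```text
time_s: 21.05
tool_pos: [0.4456, -0.1995, 0.0565]
tool_rot: [180.0, 0.0, 113.9]
force: [-1.7, 0.7, 5.8]
grip_width: 0.0084
```

>>> {"api": "send_rows", "payload": {"series": [{"travel": [0, 0, -1], "dr": [0, 0, 0], "claw": 0.2}, {"travel": [0, 0, -4], "dr": [0, 0, 0], "claw": 0.2}, {"travel": [0, 0, -8], "dr": [0, 0, 0], "claw": 0.2}, {"travel": [0, 0, -12], "dr": [0, 0, -4], "claw": 0.2}, {"travel": [0.5, 2, -15], "dr": [0, 0, -10], "claw": 0.2}, {"travel": [1, 4, -15], "dr": [0, 0, -16], "claw": 0.2}, {"travel": [2, 6, -15], "dr": [0, 0, -22], "claw": 0.2}, {"travel": [3, 9, -15], "dr": [0, 0, -28], "claw": 0.2}, {"travel": [3.5, 11, -15], "dr": [0, 0, -34], "claw": 0.2}, {"travel": [4.1, 12.9, -15], "dr": [0, 0, -40], "claw": 0.2}, {"travel": [4.1, 12.9, -15], "dr": [0, 0, -46], "claw": 0.2}, {"travel": [4.1, 12.9, -15], "dr": [0, 0, -48], "claw": 0.2}]}}

```text
time_s: 22.05
tool_pos: [0.5472, -0.1073, 0.2059]
tool_rot: [179.9, -0.0, 162.4]
force: [0.3, -0.6, -1.2]
grip_width: 0.0085
```

>>> {"api": "send_rows", "payload": {"series": [{"travel": [-1, 2, 0], "dr": [0, 0, -6], "claw": 0.2}, {"travel": [-2, 4, 0], "dr": [0, 0, -12], "claw": 0.2}, {"travel": [-3.2, 6, 0], "dr": [0, 0, -18], "claw": 0.2}, {"travel": [-4.5, 8, 0], "dr": [0, 0, -24], "claw": 0.2}, {"travel": [-6, 10, 0], "dr": [0, 0, -30], "claw": 0.2}, {"travel": [-6.9, 11.7, 0], "dr": [0, 0, -36], "claw": 0.2}, {"travel": [-6.9, 11.7, 0], "dr": [0, 0, -42], "claw": 0.2}, {"travel": [-6.9, 11.7, 0], "dr": [0, 0, -48], "claw": 0.2}, {"travel": [-6.9, 11.7, 0], "dr": [0, 0, -48], "claw": 0.2}, {"travel": [-6.9, 11.7, 0], "dr": [0, 0, -48], "claw": 0.2}, {"travel": [-6.9, 11.7, 0], "dr": [0, 0, -48], "claw": 0.2}]}}

```text
time_s: 22.97
tool_pos: [0.6482, -0.0199, 0.2058]
tool_rot: [-180.0, -0.0, -150.2]
force: [-1.5, 1.0, -0.7]
grip_width: 0.0085
```

Run:
```python
from h import *
st()
a=snap('scene','s8')[140:230,210:320]; b=snap('side','d8')[140:230,190:300]
cv2.imwrite('pics/sd8.png',np.hstack([cv2.resize(a,None,fx=3.6,fy=3.6,interpolation=2),cv2.resize(b,None,fx=3.6,fy=3.6,interpolation=2)]))
```

```text
22.97 [ 0.6482 -0.0199  0.2058] [-1.8000e+02 -2.0000e-02 -1.5023e+02] F [-1.5  1.  -0.7] w 0.0085 q [ 38.   27.2 -52.8  83.3  21.7  80.2 104.4]
```

>>> {"api": "send_rows", "payload": {"series": [{"travel": [0, 0, 2], "dr": [0, 0, 0], "claw": 0.2}, {"travel": [0, 0, 4], "dr": [0, 0, 0], "claw": 0.2}, {"travel": [0, 0, 6], "dr": [0, 0, 0], "claw": 0.2}, {"travel": [0, 0, 7.5], "dr": [0, 0, 0], "claw": 0.2}, {"travel": [0, 0, 8.7], "dr": [0, 0, 0], "claw": 0.2}, {"travel": [0, 0, 9.6], "dr": [0, 0, 0], "claw": 0.2}, {"travel": [0, 0, 10.1], "dr": [0, 0, 0], "claw": 0.2}, {"travel": [0, 0, 10.3], "dr": [0, 0, 0], "claw": 0.2}, {"travel": [0, 0, 10.3], "dr": [0, 0, 0], "claw": 0.2}, {"travel": [0, 0, 10.3], "dr": [0, 0, 0], "claw": 0.2}]}}

```text
time_s: 23.9
tool_pos: [0.649, -0.0193, 0.1037]
tool_rot: [-180.0, 0.1, -150.1]
force: [-0.3, 0.1, -0.2]
grip_width: 0.0088
```

>>> {"api": "send_rows", "payload": {"series": [{"travel": [0, 0, 0.15], "dr": [0, 0, 0], "claw": 0.2}, {"travel": [0, 0, 0.3], "dr": [0, 0, 0], "claw": 0.2}, {"travel": [0, 0, 0.35], "dr": [0, 0, 0], "claw": 0.2}, {"travel": [0, 0, 0.35], "dr": [0, 0, 0], "claw": 0.2}]}}

```text
time_s: 24.23
tool_pos: [0.6491, -0.0194, 0.1006]
tool_rot: [-179.9, 0.1, -150.1]
force: [-0.7, -0.1, 4.2]
grip_width: 0.009
```

>>> {"api": "send_rows", "payload": {"series": [{"travel": [0, 0, 0], "dr": [0, 0, 0], "claw": 2}, {"travel": [0, 0, 0], "dr": [0, 0, 0], "claw": 3}, {"travel": [0, 0, 0], "dr": [0, 0, 0], "claw": 3}, {"travel": [0, 0, 0], "dr": [0, 0, 0], "claw": 3}, {"travel": [0, 0, 0], "dr": [0, 0, 0], "claw": 3}, {"travel": [0, 0, -3], "dr": [0, 0, 0], "claw": 3}, {"travel": [0, 0, -7], "dr": [0, 0, 0], "claw": 3}, {"travel": [0, 0, -11], "dr": [0, 0, 0], "claw": 3}, {"travel": [0, 0, -15], "dr": [0, 0, 0], "claw": 3}]}}

```text
time_s: 24.98
tool_pos: [0.6479, -0.0193, 0.2507]
tool_rot: [180.0, -0.0, -150.0]
force: [1.2, 0.5, 0.5]
grip_width: 0.0297
```

Run:
```python
from h import *
st(); im=snap('wrist','w9')
p=proj('wrist',[[.634,.004,.08]])[0];print(p)
x,y=int(p[0]),int(p[1]);x0,y0=max(0,x-90),max(0,y-90);c=im[y0:y0+180,x0:x0+180];print(x0,y0)
cv2.imwrite('pics/w9c.png',cv2.resize(c,None,fx=3,fy=3,interpolation=2))
```

```text
24.98 [ 0.6479 -0.0193  0.2507] [ 1.7997e+02 -4.0000e-02 -1.5003e+02] F [1.2 0.5 0.5] w 0.0297 q [ 38.   25.9 -53.5  79.5  20.6  84.8 105.4]
[281.89918552 169.8928427 ]
191 79
```

View pics/w9c.png

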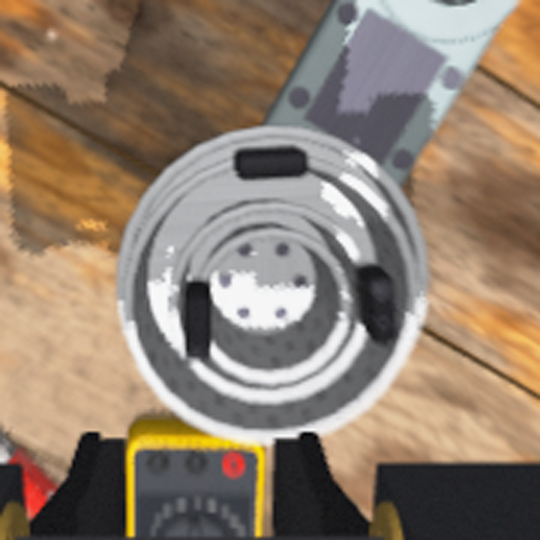

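Run:
```python
from h import *
f=lambda p:[(x/3+191,y/3+79) for x,y in p]
print('XL',circ('wrist',f([(120,300),(425,300),(270,440),(150,385),(395,385)]),.088,None,1),pl('wrist',f([(270,162)]),.12,1))
print('M',circ('wrist',f([(150,290),(383,345),(270,403),(180,365),(350,385),(265,198)]),.091,None,1),pl('wrist',f([(375,300)]),.123,1))
print('S',circ('wrist',f([(185,290),(353,300),(267,383),(215,370),(335,350)]),.094,None,1),pl('wrist',f([(198,320)]),.126,1))
```

```text
XL [0.6422 0.0087 0.1227] [[0.5952, -0.0242]]
M [0.6436 0.0089 0.0908] [[0.6178, 0.0333]]
S [0.6439 0.0064 0.0665] [[0.6553, -0.0183]]
```

>>> {"api": "send_rows", "payload": {"series": [{"travel": [3, 2, 0], "dr": [0, 0, 5], "claw": 6}, {"travel": [6, 4, 0], "dr": [0, 0, 10], "claw": 6}, {"travel": [9, 6.5, 0], "dr": [0, 0, 15], "claw": 6}, {"travel": [12, 9, 0], "dr": [0, 0, 20], "claw": 6}, {"travel": [14.5, 11, 0], "dr": [0, 0, 25], "claw": 6}, {"travel": [16.5, 12.3, 0], "dr": [0, 0, 30], "claw": 6}, {"travel": [16.5, 12.3, 0], "dr": [0, 0, 30], "claw": 6}, {"travel": [16.5, 12.3, 0], "dr": [0, 0, 30], "claw": 6}, {"travel": [16.5, 12.3, 0], "dr": [0, 0, 30], "claw": 6}, {"travel": [16.5, 12.3, 0], "dr": [0, 0, 30], "claw": 6}]}}

```text
time_s: 25.87
tool_pos: [0.445, 0.0048, 0.2493]
tool_rot: [179.9, 0.0, -180.0]
force: [0.0, -0.5, 0.4]
grip_width: 0.0599
```

Run:
```python
from h import *
st(); im=snap('wrist','w10')
print(proj('wrist',[[.4845,.003,.1],[.438,.006,.152],[.634,.004,.064]]))
cv2.imwrite('pics/w10c.png',cv2.resize(im[:260],None,fx=1.5,fy=1.5,interpolation=2))
```

```text
25.87 [0.445  0.0048 0.2493] [ 1.7992e+02  2.0000e-02 -1.7998e+02] F [ 0.  -0.5  0.4] w 0.0599 q [ 55.5  -9.7 -52.7 106.5  -7.9  79.4  94.7]
[[255.3803736  213.75065444]
 [258.32525194 186.41990744]
 [256.281052   302.7149846 ]]
```

View pics/w10c.png

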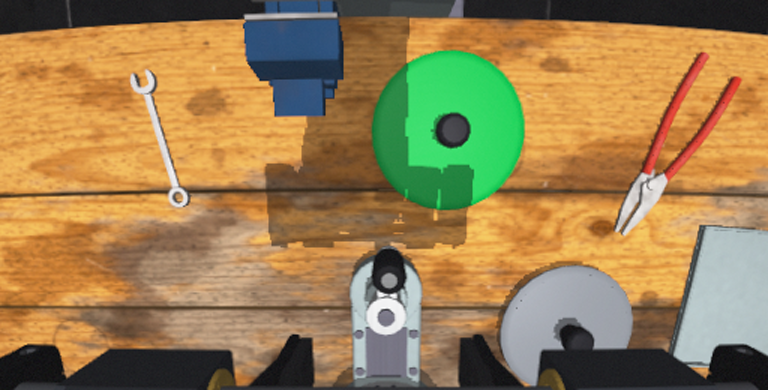

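Run:
```python
from h import *
print('grip',pl('wrist',[(389,281)],.152),'hub',pl('wrist',[(386,316)],.1),pl('wrist',[(386,316)],.105))
print('cover knob',pl('wrist',[(577,338)],.048))
```

```text
grip [[0.4389, 0.0069]] hub [[0.4807, 0.0053]] [[0.4789, 0.0052]]
cover knob [[0.5212, 0.182]]
```

>>> {"api": "send_rows", "payload": {"grip_force": 25, "series": [{"travel": [0.6, 0.2, 3], "dr": [0, 0, 0], "claw": 6}, {"travel": [0.6, 0.2, 6], "dr": [0, 0, 0], "claw": 6}, {"travel": [0.6, 0.2, 9], "dr": [0, 0, 0], "claw": 6}, {"travel": [0.6, 0.2, 11.5], "dr": [0, 0, 0], "claw": 6}, {"travel": [0.6, 0.2, 13.1], "dr": [0, 0, 0], "claw": 6}, {"travel": [0.6, 0.2, 13.1], "dr": [0, 0, 0], "claw": 6}, {"travel": [0.6, 0.2, 13.1], "dr": [0, 0, 0], "claw": 1}, {"travel": [0.6, 0.2, 13.1], "dr": [0, 0, 0], "claw": 1}, {"travel": [0.6, 0.2, 13.1], "dr": [0, 0, 0], "claw": 1}, {"travel": [0.6, 0.2, 13.1], "dr": [0, 0, 0], "claw": 1}, {"travel": [0.6, 0.2, 13.1], "dr": [0, 0, 0], "claw": 1}, {"travel": [0.6, 0.2, 13.1], "dr": [0, 0, 0], "claw": 1}]}}

```text
time_s: 26.92
tool_pos: [0.4385, 0.0066, 0.119]
tool_rot: [-180.0, 0.1, 179.9]
force: [0.1, -0.1, -0.9]
grip_width: 0.028
```

>>> {"api": "send_rows", "payload": {"series": [{"travel": [0, 0, 0], "dr": [0, 0, 0], "claw": 1}, {"travel": [0, 0, 0], "dr": [0, 0, 0], "claw": 1}, {"travel": [0, 0, 0], "dr": [0, 0, 0], "claw": 1}]}}

```text
time_s: 27.17
tool_pos: [0.4383, 0.0067, 0.1187]
tool_rot: [-180.0, 0.0, 179.9]
force: [-0.7, 0.3, 3.1]
grip_width: 0.0223
```

Run:
```python
from h import *
o=st();r=.045;C=np.array([.4842,.0045]);p=o['tool_pos'][:2]
f0=.05
for k in range(0,13):
    a=f0+k*np.pi/6*1.0
    q=np.array([-np.cos(a),np.sin(a)])*r*100-np.array([-np.cos(f0),np.sin(f0)])*r*100
    print(k,round(-q[0],2),round(q[1],2))
```

```text
27.17 [0.4383 0.0067 0.1187] [-1.7998e+02  3.0000e-02  1.7995e+02] F [-0.7  0.3  3.1] w 0.0223 q [ 55.   -1.7 -57.6 117.6  -1.6  63.3  88. ]
0 -0.0 0.0
1 -0.71 2.22
2 -2.44 3.78
3 -4.72 4.27
4 -6.94 3.55
5 -8.5 1.83
6 -8.99 -0.45
7 -8.27 -2.67
8 -6.55 -4.23
9 -4.27 -4.72
10 -2.05 -4.0
11 -0.49 -2.28
12 -0.0 -0.0
```

Run:
```python
import numpy as np
f0=.05
for k in range(1,13):
    a=f0+k*np.pi/12; print(k,round(4.5*(np.cos(a)-np.cos(f0)),2),round(4.5*(np.sin(a)-np.sin(f0)),2))
```

```text
1 -0.21 1.16
2 -0.71 2.22
3 -1.48 3.11
4 -2.44 3.78
5 -3.55 4.17
6 -4.72 4.27
7 -5.87 4.06
8 -6.94 3.55
9 -7.83 2.79
10 -8.5 1.83
11 -8.89 0.72
12 -8.99 -0.45
```

>>> {"api": "send_rows", "payload": {"grip_force": 25, "series": [{"travel": [-0.2, 1.15, 0], "dr": [0, 0, 0], "claw": 1}, {"travel": [-0.7, 2.2, 0], "dr": [0, 0, 0], "claw": 1}, {"travel": [-1.5, 3.1, 0], "dr": [0, 0, 0], "claw": 1}, {"travel": [-2.45, 3.8, 0], "dr": [0, 0, 0], "claw": 1}, {"travel": [-3.55, 4.15, 0], "dr": [0, 0, 0], "claw": 1}, {"travel": [-4.7, 4.25, 0], "dr": [0, 0, 0], "claw": 1}]}}

```text
time_s: 27.67
tool_pos: [0.4845, 0.0499, 0.1186]
tool_rot: [-180.0, -0.1, 180.0]
force: [-3.0, -0.1, 7.2]
grip_width: 0.0223
```

Run:
```python
from h import *
st()
```

```text
27.67 [0.4845 0.0499 0.1186] [-1.7996e+02 -1.4000e-01  1.8000e+02] F [-3.  -0.1  7.2] w 0.0223 q [ 48.3   9.3 -60.8 111.4   9.   64.5  74. ]
```

>>> {"api": "send_rows", "payload": {"series": [{"travel": [-1.15, -0.2, 0], "dr": [0, 0, 0], "claw": 1}, {"travel": [-2.2, -0.7, 0], "dr": [0, 0, 0], "claw": 1}, {"travel": [-3.1, -1.5, 0], "dr": [0, 0, 0], "claw": 1}, {"travel": [-3.8, -2.45, 0], "dr": [0, 0, 0], "claw": 1}, {"travel": [-4.15, -3.55, 0], "dr": [0, 0, 0], "claw": 1}, {"travel": [-4.3, -4.7, 0], "dr": [0, 0, 0], "claw": 1}]}}

```text
time_s: 28.17
tool_pos: [0.5285, 0.0038, 0.1187]
tool_rot: [179.8, 0.0, -179.9]
force: [-2.7, 4.0, 4.0]
grip_width: 0.0221
```

>>> {"api": "send_rows", "payload": {"series": [{"travel": [0.2, -1.15, 0], "dr": [0, 0, 0], "claw": 1}, {"travel": [0.7, -2.2, 0], "dr": [0, 0, 0], "claw": 1}, {"travel": [1.5, -3.1, 0], "dr": [0, 0, 0], "claw": 1}, {"travel": [2.45, -3.8, 0], "dr": [0, 0, 0], "claw": 1}, {"travel": [3.55, -4.15, 0], "dr": [0, 0, 0], "claw": 1}, {"travel": [4.7, -4.25, 0], "dr": [0, 0, 0], "claw": 1}, {"travel": [5.85, -4.05, 0], "dr": [0, 0, 0], "claw": 1}, {"travel": [6.95, -3.55, 0], "dr": [0, 0, 0], "claw": 1}, {"travel": [7.85, -2.8, 0], "dr": [0, 0, 0], "claw": 1}, {"travel": [8.5, -1.85, 0], "dr": [0, 0, 0], "claw": 1}, {"travel": [8.9, -0.7, 0], "dr": [0, 0, 0], "claw": 1}, {"travel": [9, 0.45, 0], "dr": [0, 0, 0], "claw": 1}]}}

```text
time_s: 29.17
tool_pos: [0.4381, 0.0051, 0.1187]
tool_rot: [-179.8, 0.1, 179.8]
force: [2.4, -4.5, 0.3]
grip_width: 0.0223
```

One turn done, forces of a few newtons. Two more.

>>> {"api": "send_rows", "payload": {"series": [{"travel": [-0.2, 1.15, 0], "dr": [0, 0, 0], "claw": 1}, {"travel": [-0.7, 2.2, 0], "dr": [0, 0, 0], "claw": 1}, {"travel": [-1.5, 3.1, 0], "dr": [0, 0, 0], "claw": 1}, {"travel": [-2.45, 3.8, 0], "dr": [0, 0, 0], "claw": 1}, {"travel": [-3.55, 4.15, 0], "dr": [0, 0, 0], "claw": 1}, {"travel": [-4.7, 4.25, 0], "dr": [0, 0, 0], "claw": 1}, {"travel": [-5.85, 4.05, 0], "dr": [0, 0, 0], "claw": 1}, {"travel": [-6.95, 3.55, 0], "dr": [0, 0, 0], "claw": 1}, {"travel": [-7.85, 2.8, 0], "dr": [0, 0, 0], "claw": 1}, {"travel": [-8.5, 1.85, 0], "dr": [0, 0, 0], "claw": 1}, {"travel": [-8.9, 0.7, 0], "dr": [0, 0, 0], "claw": 1}, {"travel": [-9, -0.45, 0], "dr": [0, 0, 0], "claw": 1}]}}

```text
time_s: 30.17
tool_pos: [0.5284, 0.0051, 0.1187]
tool_rot: [179.8, -0.0, -179.9]
force: [-0.6, 4.2, 4.0]
grip_width: 0.022
```

>>> {"api": "send_rows", "payload": {"series": [{"travel": [0.2, -1.15, 0], "dr": [0, 0, 0], "claw": 1}, {"travel": [0.7, -2.2, 0], "dr": [0, 0, 0], "claw": 1}, {"travel": [1.5, -3.1, 0], "dr": [0, 0, 0], "claw": 1}, {"travel": [2.45, -3.8, 0], "dr": [0, 0, 0], "claw": 1}, {"travel": [3.55, -4.15, 0], "dr": [0, 0, 0], "claw": 1}, {"travel": [4.7, -4.25, 0], "dr": [0, 0, 0], "claw": 1}, {"travel": [5.85, -4.05, 0], "dr": [0, 0, 0], "claw": 1}, {"travel": [6.95, -3.55, 0], "dr": [0, 0, 0], "claw": 1}, {"travel": [7.85, -2.8, 0], "dr": [0, 0, 0], "claw": 1}, {"travel": [8.5, -1.85, 0], "dr": [0, 0, 0], "claw": 1}, {"travel": [8.9, -0.7, 0], "dr": [0, 0, 0], "claw": 1}, {"travel": [9, 0.45, 0], "dr": [0, 0, 0], "claw": 1}]}}

```text
time_s: 31.17
tool_pos: [0.4381, 0.0063, 0.1187]
tool_rot: [-179.9, 0.0, 179.9]
force: [4.4, -4.1, 1.1]
grip_width: 0.022
```

>>> {"api": "send_rows", "payload": {"series": [{"travel": [-0.2, 1.15, 0], "dr": [0, 0, 0], "claw": 1}, {"travel": [-0.7, 2.2, 0], "dr": [0, 0, 0], "claw": 1}, {"travel": [-1.5, 3.1, 0], "dr": [0, 0, 0], "claw": 1}, {"travel": [-2.45, 3.8, 0], "dr": [0, 0, 0], "claw": 1}, {"travel": [-3.55, 4.15, 0], "dr": [0, 0, 0], "claw": 1}, {"travel": [-4.7, 4.25, 0], "dr": [0, 0, 0], "claw": 1}, {"travel": [-5.85, 4.05, 0], "dr": [0, 0, 0], "claw": 1}, {"travel": [-6.95, 3.55, 0], "dr": [0, 0, 0], "claw": 1}, {"travel": [-7.85, 2.8, 0], "dr": [0, 0, 0], "claw": 1}, {"travel": [-8.5, 1.85, 0], "dr": [0, 0, 0], "claw": 1}, {"travel": [-8.9, 0.7, 0], "dr": [0, 0, 0], "claw": 1}, {"travel": [-9, -0.45, 0], "dr": [0, 0, 0], "claw": 1}]}}

```text
time_s: 32.17
tool_pos: [0.5283, 0.0061, 0.1187]
tool_rot: [179.7, -0.1, -179.9]
force: [0.0, 3.3, 2.9]
grip_width: 0.0223
```

>>> {"api": "send_rows", "payload": {"series": [{"travel": [0.2, -1.15, 0], "dr": [0, 0, 0], "claw": 1}, {"travel": [0.7, -2.2, 0], "dr": [0, 0, 0], "claw": 1}, {"travel": [1.5, -3.1, 0], "dr": [0, 0, 0], "claw": 1}, {"travel": [2.45, -3.8, 0], "dr": [0, 0, 0], "claw": 1}, {"travel": [3.55, -4.15, 0], "dr": [0, 0, 0], "claw": 1}, {"travel": [4.7, -4.25, 0], "dr": [0, 0, 0], "claw": 1}, {"travel": [5.85, -4.05, 0], "dr": [0, 0, 0], "claw": 1}, {"travel": [6.95, -3.55, 0], "dr": [0, 0, 0], "claw": 1}, {"travel": [7.85, -2.8, 0], "dr": [0, 0, 0], "claw": 1}, {"travel": [8.5, -1.85, 0], "dr": [0, 0, 0], "claw": 1}, {"travel": [8.9, -0.7, 0], "dr": [0, 0, 0], "claw": 1}, {"travel": [9, 0.45, 0], "dr": [0, 0, 0], "claw": 1}]}}

```text
time_s: 33.17
tool_pos: [0.4381, 0.0069, 0.1187]
tool_rot: [-179.9, 0.0, 179.9]
force: [3.8, -4.5, 1.9]
grip_width: 0.022
```

>>> {"api": "send_rows", "payload": {"series": [{"travel": [0, 0.1, 0], "dr": [0, 0, 0], "claw": 1}, {"travel": [0, 0.2, 0], "dr": [0, 0, 0], "claw": 1}, {"travel": [0, 0.2, 0], "dr": [0, 0, 0], "claw": 1}, {"travel": [0, 0.2, 0], "dr": [0, 0, 0], "claw": 4}, {"travel": [0, 0.2, 0], "dr": [0, 0, 0], "claw": 5}, {"travel": [0, 0.2, 0], "dr": [0, 0, 0], "claw": 5}, {"travel": [0, 0.2, 0], "dr": [0, 0, 0], "claw": 5}, {"travel": [0, 0.2, -3], "dr": [0, 0, 0], "claw": 5}, {"travel": [0, 0.2, -7], "dr": [0, 0, 0], "claw": 5}, {"travel": [0, 0.2, -11], "dr": [0, 0, 0], "claw": 5}, {"travel": [0, 0.2, -15], "dr": [0, 0, 0], "claw": 5}]}}

```text
time_s: 34.08
tool_pos: [0.437, 0.0086, 0.2698]
tool_rot: [-179.9, -0.1, 179.9]
force: [1.1, 0.2, -0.5]
grip_width: 0.0496
```

>>> {"api": "send_rows", "payload": {"series": [{"travel": [-3, -0.6, 0], "dr": [0, 0, 6], "claw": 3.5}, {"travel": [-6, -1.2, 0], "dr": [0, 0, 12], "claw": 3.5}, {"travel": [-9, -1.8, 0], "dr": [0, 0, 18], "claw": 3.5}, {"travel": [-12, -2.4, 0], "dr": [0, 0, 24], "claw": 3.5}, {"travel": [-14.5, -3, 0], "dr": [0, 0, 30], "claw": 3.5}, {"travel": [-14.8, -3, 0], "dr": [0, 0, 36], "claw": 3.5}, {"travel": [-14.8, -3, 0], "dr": [0, 0, 42], "claw": 3.5}, {"travel": [-14.8, -3, 0], "dr": [0, 0, 48], "claw": 3.5}, {"travel": [-14.8, -3, 0], "dr": [0, 0, 56], "claw": 3.5}, {"travel": [-14.8, -3, 0], "dr": [0, 0, 56], "claw": 3.5}, {"travel": [-14.8, -3, 0], "dr": [0, 0, 56], "claw": 3.5}]}}

```text
time_s: 35.0
tool_pos: [0.5857, -0.0217, 0.2678]
tool_rot: [-179.9, -0.0, 124.1]
force: [0.1, 0.1, 0.3]
grip_width: 0.0352
```

Run:
```python
from h import *
st(); im=snap('wrist','w11')
cv2.imwrite('pics/w11c.png',cv2.resize(im[60:280,120:400],None,fx=2.7,fy=2.7,interpolation=2))
```

```text
35.0 [ 0.5857 -0.0217  0.2678] [-1.7993e+02 -2.0000e-02  1.2407e+02] F [0.1 0.1 0.3] w 0.0352 q [ 49.2  18.7 -61.5  87.   16.5  84.1  21.3]
```

View pics/w11c.png

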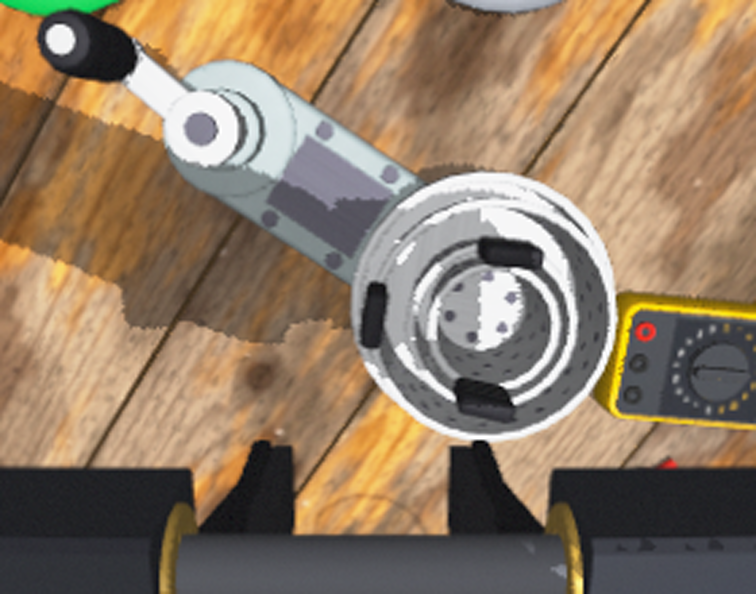

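Run:
```python
from h import *
f=lambda p:[(x/2.7+120,y/2.7+60) for x,y in p]
print(pl('wrist',f([(374,315),(377,285),(370,346)]),.12,1), 'XL',circ('wrist',f([(615,310),(490,172),(495,440),(590,240),(580,395)]),.088,None,1))
# expected top-centre px of lug at kinematic poses
for a in (207,210,213): print(a,(proj('wrist',[[.6345+.055*np.cos(np.radians(a)),.005+.055*np.sin(np.radians(a)),.12]])[0]-[120,60])*2.7)
```

```text
[[0.5848, -0.0167], [0.5788, -0.0057], [0.5908, -0.0286]] XL [0.6271 0.003  0.1253]
207 [371.02282132 322.26943212]
210 [370.33704789 329.0260582 ]
213 [370.01795902 335.77527576]
```

>>> {"api": "send_rows", "payload": {"grip_force": 58, "series": [{"travel": [0.25, 0.15, 3.5], "dr": [0, 0, 4], "claw": 2.7}, {"travel": [0.25, 0.15, 7], "dr": [0, 0, 7], "claw": 2.7}, {"travel": [0.25, 0.15, 10], "dr": [0, 0, 7], "claw": 2.7}, {"travel": [0.25, 0.15, 12], "dr": [0, 0, 7], "claw": 2.7}, {"travel": [0.25, 0.15, 13], "dr": [0, 0, 7], "claw": 2.7}, {"travel": [0.25, 0.15, 13], "dr": [0, 0, 7], "claw": 2.7}, {"travel": [0.25, 0.15, 13], "dr": [0, 0, 7], "claw": 2.7}]}}

```text
time_s: 35.63
tool_pos: [0.5862, -0.0185, 0.1389]
tool_rot: [180.0, -0.0, 117.0]
force: [-0.1, 1.1, 1.0]
grip_width: 0.0271
```

Run:
```python
from h import *
st()
```

```text
35.63 [ 0.5862 -0.0185  0.1389] [179.98  -0.   117.  ] F [-0.1  1.1  1. ] w 0.0271 q [ 45.9  23.6 -57.5  97.1  20.9  71.   10.6]
```

>>> {"api": "send_rows", "payload": {"series": [{"travel": [0, 0, 1], "dr": [0, 0, 0], "claw": 2.7}, {"travel": [0, 0, 2], "dr": [0, 0, 0], "claw": 2.7}, {"travel": [0, 0, 3], "dr": [0, 0, 0], "claw": 2.7}, {"travel": [0, 0, 4.1], "dr": [0, 0, 0], "claw": 2.7}, {"travel": [0, 0, 4.3], "dr": [0, 0, 0], "claw": 2.7}, {"travel": [0, 0, 4.3], "dr": [0, 0, 0], "claw": 2.7}]}}

```text
time_s: 36.13
tool_pos: [0.585, -0.0185, 0.094]
tool_rot: [-179.9, -0.1, 117.0]
force: [-0.7, 0.1, -0.4]
grip_width: 0.0272
```

>>> {"api": "send_rows", "payload": {"grip_force": 58, "series": [{"travel": [0, 0, 0], "dr": [0, 0, 0], "claw": 0.2}, {"travel": [0, 0, 0], "dr": [0, 0, 0], "claw": 0.2}, {"travel": [0, 0, 0], "dr": [0, 0, 0], "claw": 0.2}, {"travel": [0, 0, 0], "dr": [0, 0, 0], "claw": 0.2}, {"travel": [0, 0, 0], "dr": [0, 0, 0], "claw": 0.2}, {"travel": [0, 0, 0], "dr": [0, 0, 0], "claw": 0.2}, {"travel": [0, 0, 0], "dr": [0, 0, 0], "claw": 0.2}]}}

```text
time_s: 36.72
tool_pos: [0.5861, -0.0187, 0.0958]
tool_rot: [180.0, 0.0, 116.9]
force: [-0.1, -0.7, 3.7]
grip_width: 0.0085
```

Run:
```python
from h import *
for src in('side0',None):
    im=cv2.imread('pics/raw_side0.png') if src else env.read_camera('side')
    hsv=cv2.cvtColor(im,cv2.COLOR_BGR2HSV);print(hsv[282,228])
    m=((hsv[...,1]<60)&(hsv[...,2]>120)).astype(np.uint8);m=cv2.morphologyEx(m,cv2.MORPH_OPEN,np.ones((3,3)))
    n,l,s,c=cv2.connectedComponentsWithStats(m);k=l[282,228];print(k,s[k])
    if k:
        cn=max(cv2.findContours((l==k).astype(np.uint8),0,2)[0],key=cv2.contourArea)
        a=cv2.approxPolyDP(cn,6,True)[:,0];P=plane('side',a,.007)[:,:2];print(a.tolist(),np.round(P,4).tolist(),'mean',P.mean(0))
    
# w6/w1 views reconstructed: camera pose in tool frame
o=env.get_obs();K,d,T=cal('wrist');Tt=np.eye(4);Tt[:3,:3]=R.from_euler('xyz',o['tool_rot'],degrees=True).as_matrix();Tt[:3,3]=o['tool_pos'];X=np.linalg.inv(Tt)@T
def at(p,r):
    A=np.eye(4);A[:3,:3]=R.from_euler('xyz',r,degrees=True).as_matrix();A[:3,3]=p;return(K,d,A@X)
c=at([.6117,.0337,.2795],[179.88,-.15,37.97])
P=plane('w',np.array([(14,9),(134,107),(60,223)])/1.5,.008,c)[:,:2];print('w6',P,'ctr',(P[0]+P[2])/2)
print('cover',plane('w',np.array([(203,222)])/1.5,.048,c),circ('w',[(148,215),(279,222),(215,150),(212,284)],.013,c))
```

```text
[ 90  12 242]
38 [ 189  258   77   48 2244]
[[189, 288], [243, 305], [265, 270], [215, 258]] [[0.5786, 0.4507], [0.4289, 0.4663], [0.4242, 0.3121], [0.5718, 0.3043]] mean [0.5008919  0.38336035]
[ 88  13 243]
40 [ 189  258   77   48 2245]
[[189, 288], [243, 305], [265, 270], [215, 258]] [[0.5786, 0.4507], [0.4289, 0.4663], [0.4242, 0.3121], [0.5718, 0.3043]] mean [0.5008919  0.38336035]
w6 [[0.57521721 0.45532924]
 [0.56884626 0.30692044]
 [0.42139195 0.31546441]] ctr [0.49830458 0.38539682]
cover [[0.53016764 0.18234244 0.048     ]] [0.5259 0.1847 0.1343]
```

>>> {"api": "send_rows", "payload": {"series": [{"travel": [0, 0, -0.5], "dr": [0, 0, 0], "claw": 0.2}, {"travel": [0, 0, -1.5], "dr": [0, 0, 0], "claw": 0.2}, {"travel": [0, 0, -3], "dr": [0, 0, 0], "claw": 0.2}, {"travel": [0, 0, -4.5], "dr": [0, 0, 0], "claw": 0.2}, {"travel": [0, 0, -6], "dr": [0, 0, 0], "claw": 0.2}, {"travel": [0, 0, -7.5], "dr": [0, 0, 0], "claw": 0.2}, {"travel": [0, 0, -8], "dr": [0, 0, 0], "claw": 0.2}, {"travel": [0, 0, -8], "dr": [0, 0, 0], "claw": 0.2}]}}

```text
time_s: 37.43
tool_pos: [0.5871, -0.0181, 0.1776]
tool_rot: [179.8, 0.1, 117.0]
force: [0.1, 1.0, -2.6]
grip_width: 0.0083
```

Run:
```python
from h import *
st(); a=snap('scene','s12')[130:235,190:330]; b=snap('side','d12')[130:235,180:320]
cv2.imwrite('pics/sd12.png',np.hstack([cv2.resize(a,None,fx=2.8,fy=2.8,interpolation=2),cv2.resize(b,None,fx=2.8,fy=2.8,interpolation=2)]))
```

```text
37.43 [ 0.5871 -0.0181  0.1776] [1.7983e+02 1.2000e-01 1.1695e+02] F [ 0.1  1.  -2.6] w 0.0083 q [ 46.9  21.5 -58.6  94.5  19.   74.6  11.9]
```

View pics/sd12.png

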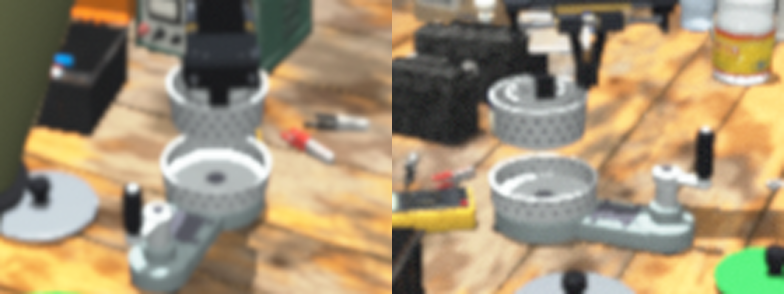

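>>> {"api": "send_rows", "payload": {"series": [{"travel": [1, 0.1, 0], "dr": [0, 0, 0], "claw": 0.2}, {"travel": [3, 0.4, 0], "dr": [0, 0, 0], "claw": 0.2}, {"travel": [5.5, 0.7, 0], "dr": [0, 0, 0], "claw": 0.2}, {"travel": [8, 1, 0], "dr": [0, 0, 0], "claw": 0.2}, {"travel": [10.5, 1.3, 0], "dr": [0, 0, 0], "claw": 0.2}, {"travel": [13, 1.7, 0], "dr": [0, 0, 0], "claw": 0.2}, {"travel": [15.5, 2, 0], "dr": [0, 0, 0], "claw": 0.2}, {"travel": [18, 2.3, 0], "dr": [0, 0, 0], "claw": 0.2}, {"travel": [20.5, 2.6, 0], "dr": [0, 0, 0], "claw": 0.2}, {"travel": [23, 3, 0], "dr": [0, 0, 0], "claw": 0.2}, {"travel": [25.5, 3.3, 0], "dr": [0, 0, 0], "claw": 0.2}, {"travel": [28, 3.6, 0], "dr": [0, 0, 0], "claw": 0.2}]}}

```text
time_s: 38.53
tool_pos: [0.4893, 0.2489, 0.1744]
tool_rot: [-179.9, -0.0, 117.0]
force: [0.6, -0.3, -1.4]
grip_width: 0.0085
```

>>> {"api": "send_rows", "payload": {"series": [{"travel": [2.5, 0.3, 0], "dr": [0, 0, 0], "claw": 0.2}, {"travel": [5, 0.7, 0], "dr": [0, 0, 0], "claw": 0.2}, {"travel": [7.5, 1, 0], "dr": [0, 0, 0], "claw": 0.2}, {"travel": [9.5, 1.3, 0], "dr": [0, 0, 0], "claw": 0.2}, {"travel": [11, 1.5, 0], "dr": [0, 0, 0], "claw": 0.2}, {"travel": [11.8, 1.5, 1], "dr": [0, 0, 0], "claw": 0.2}, {"travel": [11.8, 1.5, 3], "dr": [0, 0, 0], "claw": 0.2}, {"travel": [11.8, 1.5, 5], "dr": [0, 0, 0], "claw": 0.2}, {"travel": [11.8, 1.5, 7], "dr": [0, 0, 0], "claw": 0.2}, {"travel": [11.8, 1.5, 8], "dr": [0, 0, 0], "claw": 0.2}, {"travel": [11.8, 1.5, 8], "dr": [0, 0, 0], "claw": 0.2}, {"travel": [11.8, 1.5, 8], "dr": [0, 0, 0], "claw": 0.2}]}}

```text
time_s: 39.53
tool_pos: [0.4505, 0.359, 0.0947]
tool_rot: [-179.9, -0.0, 116.9]
force: [-0.8, 0.2, -1.7]
grip_width: 0.0085
```

Run:
```python
from h import *
o=st();a=np.radians(27);print(o['tool_pos'][:2]+.055*np.array([np.cos(a),np.sin(a)]))
```

```text
39.53 [0.4505 0.359  0.0947] [-179.91   -0.    116.95] F [-0.8  0.2 -1.7] w 0.0085 q [  8.   27.  -60.7 100.9  25.4  67.3 -33.3]
[0.49948913 0.38401138]
```

>>> {"api": "send_rows", "payload": {"series": [{"travel": [0, 0, 1], "dr": [0, 0, 0], "claw": 0.2}, {"travel": [0, 0, 2], "dr": [0, 0, 0], "claw": 0.2}, {"travel": [0, 0, 2.6], "dr": [0, 0, 0], "claw": 0.2}, {"travel": [0, 0, 3], "dr": [0, 0, 0], "claw": 0.2}, {"travel": [0, 0, 3.3], "dr": [0, 0, 0], "claw": 0.2}, {"travel": [0, 0, 3.3], "dr": [0, 0, 0], "claw": 0.2}, {"travel": [0, 0, 3.3], "dr": [0, 0, 0], "claw": 0.2}]}}

```text
time_s: 40.12
tool_pos: [0.451, 0.3596, 0.0624]
tool_rot: [-180.0, -0.0, 117.0]
force: [0.2, -1.2, -2.6]
grip_width: 0.0084
```

>>> {"api": "send_rows", "payload": {"series": [{"travel": [0, 0, 0.1], "dr": [0, 0, 0], "claw": 0.2}, {"travel": [0, 0, 0.2], "dr": [0, 0, 0], "claw": 0.2}, {"travel": [0, 0, 0.25], "dr": [0, 0, 0], "claw": 0.2}, {"travel": [0, 0, 0.25], "dr": [0, 0, 0], "claw": 0.2}]}}

```text
time_s: 40.45
tool_pos: [0.4513, 0.3598, 0.0609]
tool_rot: [180.0, 0.0, 117.0]
force: [-1.6, -2.3, 5.0]
grip_width: 0.0086
```

>>> {"api": "send_rows", "payload": {"series": [{"travel": [0, 0, 0], "dr": [0, 0, 0], "claw": 1.5}, {"travel": [0, 0, 0], "dr": [0, 0, 0], "claw": 2.5}, {"travel": [0, 0, 0], "dr": [0, 0, 0], "claw": 2.5}, {"travel": [0, 0, 0], "dr": [0, 0, 0], "claw": 2.5}, {"travel": [0, 0, 0], "dr": [0, 0, 0], "claw": 2.5}, {"travel": [0, 0, -3], "dr": [0, 0, 0], "claw": 2.5}, {"travel": [0, 0, -7], "dr": [0, 0, 0], "claw": 2.5}, {"travel": [0, 0, -11], "dr": [0, 0, 0], "claw": 2.5}, {"travel": [0, 0, -15], "dr": [0, 0, 0], "claw": 2.5}, {"travel": [0, 0, -19], "dr": [0, 0, 0], "claw": 2.5}]}}

```text
time_s: 41.28
tool_pos: [0.4506, 0.3593, 0.2517]
tool_rot: [180.0, 0.0, 117.0]
force: [1.6, 0.2, 0.3]
grip_width: 0.0248
```

Run:
```python
from h import *
st(); im=snap('wrist','w13')
cv2.imwrite('pics/w13c.png',cv2.resize(im[:260],None,fx=1.5,fy=1.5,interpolation=2))
```

```text
41.28 [0.4506 0.3593 0.2517] [1.8000e+02 1.0000e-02 1.1697e+02] F [1.6 0.2 0.3] w 0.0248 q [ 12.6  19.3 -66.   89.8  17.8  82.5 -27.6]
```

View pics/w13c.png

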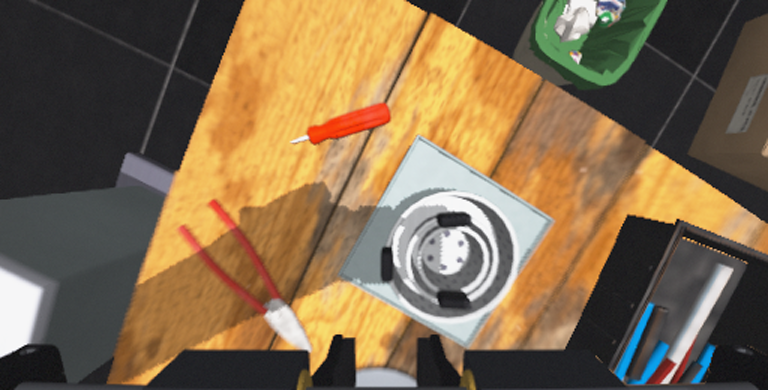

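Run:
```python
from h import *
P=np.array(pl('wrist',[(418,138),(552,220),(467,345),(340,275)],.008));print(P.tolist(),P.mean(0))
print('XL',circ('wrist',[(521,260),(452,192),(450,326),(505,212),(500,308)],.053),'lug',pl('wrist',[(386,263)],.085))
print('floor S holes ctr',pl('wrist',[(446,251)],.012))
print('expected lug px',proj('wrist',[[.451,.3595,.085]])*1.5)
```

```text
[[0.4371, 0.4676], [0.5889, 0.461], [0.5798, 0.3098], [0.4291, 0.3183]] [0.508725 0.389175]
XL [0.5123 0.3862 0.1211] lug [[0.4556, 0.3645]]
floor S holes ctr [[0.5104, 0.3874]]
expected lug px [[378.10643354 265.93235158]]
```

>>> {"api": "send_rows", "payload": {"grip_force": 30, "series": [{"travel": [-3, -0.2, 0], "dr": [0, 0, 5], "claw": 6}, {"travel": [-6.5, -0.4, 0], "dr": [0, 0, 11], "claw": 6}, {"travel": [-10, -0.6, 0], "dr": [0, 0, 17], "claw": 6}, {"travel": [-13.5, -0.8, 0], "dr": [0, 0, 23], "claw": 6}, {"travel": [-16.5, -1, 0], "dr": [0, 0, 27], "claw": 6}, {"travel": [-18.9, -1.1, 0], "dr": [0, 0, 27], "claw": 6}, {"travel": [-18.9, -1.1, 3], "dr": [0, 0, 27], "claw": 6}, {"travel": [-18.9, -1.1, 7], "dr": [0, 0, 27], "claw": 6}, {"travel": [-18.9, -1.1, 11], "dr": [0, 0, 27], "claw": 6}, {"travel": [-18.9, -1.1, 14], "dr": [0, 0, 27], "claw": 6}, {"travel": [-18.9, -1.1, 15], "dr": [0, 0, 27], "claw": 6}, {"travel": [-18.9, -1.1, 15], "dr": [0, 0, 27], "claw": 6}]}}

```text
time_s: 42.33
tool_pos: [0.5248, 0.1853, 0.0972]
tool_rot: [-179.7, 0.0, 90.0]
force: [-0.0, 0.3, -0.2]
grip_width: 0.0597
```

>>> {"api": "send_rows", "payload": {"series": [{"travel": [0, 0, 2], "dr": [0, 0, 0], "claw": 6}, {"travel": [0, 0, 4], "dr": [0, 0, 0], "claw": 6}, {"travel": [0, 0, 6], "dr": [0, 0, 0], "claw": 6}, {"travel": [0, 0, 7.1], "dr": [0, 0, 0], "claw": 6}, {"travel": [0, 0, 7.5], "dr": [0, 0, 0], "claw": 6}, {"travel": [0, 0, 7.5], "dr": [0, 0, 0], "claw": 6}, {"travel": [0, 0, 7.5], "dr": [0, 0, 0], "claw": 6}]}}

```text
time_s: 42.92
tool_pos: [0.5279, 0.1866, 0.0263]
tool_rot: [179.9, -0.0, 90.0]
force: [0.2, 0.2, -0.0]
grip_width: 0.0596
```

>>> {"api": "send_rows", "payload": {"series": [{"travel": [0, 0, 0.1], "dr": [0, 0, 0], "claw": 1}, {"travel": [0, 0, 0.1], "dr": [0, 0, 0], "claw": 1}, {"travel": [0, 0, 0.1], "dr": [0, 0, 0], "claw": 1}, {"travel": [0, 0, 0.1], "dr": [0, 0, 0], "claw": 1}, {"travel": [0, 0, 0.1], "dr": [0, 0, 0], "claw": 1}, {"travel": [0, 0, 0.1], "dr": [0, 0, 0], "claw": 1}, {"travel": [0, 0, 0.1], "dr": [0, 0, 0], "claw": 1}, {"travel": [0, 0, 0.1], "dr": [0, 0, 0], "claw": 1}, {"travel": [0, 0, 0.1], "dr": [0, 0, 0], "claw": 1}]}}

```text
time_s: 43.67
tool_pos: [0.5269, 0.1859, 0.0239]
tool_rot: [180.0, 0.0, 90.0]
force: [-1.4, 0.6, 2.3]
grip_width: 0.026
```

Run:
```python
from h import *
st()
```

```text
43.67 [0.5269 0.1859 0.0239] [1.800e+02 1.000e-02 8.995e+01] F [-1.4  0.6  2.3] w 0.026 q [ 21.3  27.1 -52.  106.7  25.   58.3 -41.2]
```

>>> {"api": "send_rows", "payload": {"series": [{"travel": [0, 0, -2], "dr": [0, 0, 0], "claw": 1}, {"travel": [0, 0, -5], "dr": [0, 0, 0], "claw": 1}, {"travel": [0, 0, -8.5], "dr": [0, 0, 0], "claw": 1}, {"travel": [-2, 1.2, -10.5], "dr": [0, 0, 0], "claw": 1}, {"travel": [-5, 3, -10.5], "dr": [0, 0, 0], "claw": 1}, {"travel": [-8, 4.7, -10.5], "dr": [0, 0, 0], "claw": 1}, {"travel": [-11, 6.5, -10.5], "dr": [0, 0, 0], "claw": 1}, {"travel": [-14, 8.3, -10.5], "dr": [0, 0, 0], "claw": 1}, {"travel": [-16.5, 9.8, -10.5], "dr": [0, 0, 0], "claw": 1}, {"travel": [-18, 10.7, -10.5], "dr": [0, 0, 0], "claw": 1}, {"travel": [-18, 10.7, -10.5], "dr": [0, 0, 0], "claw": 1}, {"travel": [-18, 10.7, -10.5], "dr": [0, 0, 0], "claw": 1}]}}

```text
time_s: 44.67
tool_pos: [0.6334, 0.0057, 0.1282]
tool_rot: [-179.9, -0.1, 89.9]
force: [0.4, -0.1, -0.8]
grip_width: 0.0262
```

>>> {"api": "send_rows", "payload": {"series": [{"travel": [0, 0, 1], "dr": [0, 0, 0], "claw": 1}, {"travel": [0, 0, 2], "dr": [0, 0, 0], "claw": 1}, {"travel": [0, 0, 3], "dr": [0, 0, 0], "claw": 1}, {"travel": [0, 0, 3.5], "dr": [0, 0, 0], "claw": 1}, {"travel": [0, 0, 3.5], "dr": [0, 0, 0], "claw": 1}, {"travel": [0, 0, 3.5], "dr": [0, 0, 0], "claw": 1}]}}

```text
time_s: 45.17
tool_pos: [0.6332, 0.0063, 0.0932]
tool_rot: [-179.9, -0.0, 90.0]
force: [0.3, -0.3, -0.5]
grip_width: 0.0263
```

Run:
```python
from h import *
st()
```

```text
45.17 [0.6332 0.0063 0.0932] [-179.94   -0.     89.99] F [ 0.3 -0.3 -0.5] w 0.0263 q [ 34.7  29.9 -49.3  92.9  24.   68.4 -19.8]
```

>>> {"api": "send_rows", "payload": {"series": [{"travel": [0, 0, 0.4], "dr": [0, 0, 0], "claw": 1}, {"travel": [0, 0, 0.8], "dr": [0, 0, 0], "claw": 1}, {"travel": [0, 0, 1.1], "dr": [0, 0, 0], "claw": 1}, {"travel": [0, 0, 1.4], "dr": [0, 0, 0], "claw": 1}, {"travel": [0, 0, 1.5], "dr": [0, 0, 0], "claw": 1}, {"travel": [0, 0, 1.5], "dr": [0, 0, 0], "claw": 1}]}}

```text
time_s: 45.67
tool_pos: [0.6334, 0.0058, 0.0785]
tool_rot: [-180.0, 0.0, 89.9]
force: [-0.1, 1.0, -1.2]
grip_width: 0.0262
```

Run:
```python
from h import *
st()
```

```text
45.67 [0.6334 0.0058 0.0785] [-1.7996e+02  1.0000e-02  8.9950e+01] F [-0.1  1.  -1.2] w 0.0262 q [ 34.4  30.8 -48.8  93.6  24.7  67.1 -20.3]
```

>>> {"api": "send_rows", "payload": {"series": [{"travel": [0, 0, 0.1], "dr": [0, 0, 0], "claw": 1}, {"travel": [0, 0, 0.1], "dr": [0, 0, 0], "claw": 1}, {"travel": [0, 0, 0.1], "dr": [0, 0, 0], "claw": 5}, {"travel": [0, 0, 0.1], "dr": [0, 0, 0], "claw": 6}, {"travel": [0, 0, 0.1], "dr": [0, 0, 0], "claw": 6}, {"travel": [0, 0, 0.1], "dr": [0, 0, 0], "claw": 6}, {"travel": [0, 0, -3], "dr": [0, 0, 0], "claw": 6}, {"travel": [0, 0, -7], "dr": [0, 0, 0], "claw": 6}, {"travel": [0, 0, -11], "dr": [0, 0, 0], "claw": 6}, {"travel": [0, 0, -15], "dr": [0, 0, 0], "claw": 6}, {"travel": [0, 0, -19], "dr": [0, 0, 0], "claw": 6}, {"travel": [0, 0, -19], "dr": [0, 0, 0], "claw": 6}]}}

```text
time_s: 46.67
tool_pos: [0.6373, 0.0073, 0.2782]
tool_rot: [179.2, -0.0, 90.0]
force: [0.8, 0.7, 0.4]
grip_width: 0.0603
```

>>> {"api": "send_rows", "payload": {"series": [{"travel": [-4, 0, 0], "dr": [0, 0, 0], "claw": 6}, {"travel": [-8, 0, 0], "dr": [0, 0, 0], "claw": 6}, {"travel": [-12, 0, 0], "dr": [0, 0, 0], "claw": 6}, {"travel": [-16, 0, 0], "dr": [0, 0, 0], "claw": 6}, {"travel": [-20, 0, 0], "dr": [0, 0, 0], "claw": 6}, {"travel": [-24, 0, 0], "dr": [0, 0, 0], "claw": 6}, {"travel": [-25, 0, 0], "dr": [0, 0, 0], "claw": 6}, {"travel": [-25, 0, 0], "dr": [0, 0, 0], "claw": 6}]}}

```text
time_s: 47.33
tool_pos: [0.6322, -0.2508, 0.2675]
tool_rot: [-179.9, 0.1, 89.4]
force: [-0.1, 0.3, -0.3]
grip_width: 0.06
```

Run:
```python
from h import *
st(); im=snap('side','d14')
cv2.imwrite('pics/d14c.png',cv2.resize(im[150:320,150:350],None,fx=3,fy=3,interpolation=2))
```

```text
47.33 [ 0.6322 -0.2508  0.2675] [-1.7992e+02  9.0000e-02  8.9440e+01] F [-0.1  0.3 -0.3] w 0.06 q [ 51.5  28.  -47.6  72.9  20.4  87.6   6. ]
```

View pics/d14c.png

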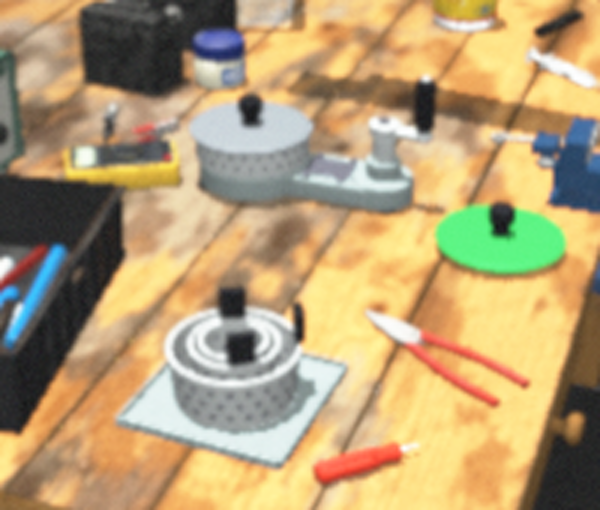

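Run:
```python
from h import *
f=lambda n:cv2.imread('pics/raw_'+n+'.png')[175:225,205:265].astype(int)
d=np.abs(f('side0')-f('d14')).max(2);print('cover region: changed px',(d>40).sum(),'of',d.size)
env.sign_off()
```

```text
cover region: changed px 267 of 3000
the job is handed in; nothing more can be done
```

The strainer baskets are spun dry and standing nested in the tray, the dust cover is back on the empty drum, and I handed the job in at about 47 s.

- **Baskets:** Only basket_xl, basket_m and basket_s were there; basket_l was absent. I nested them in the drum largest outermost, with the lugs about 85–95° apart. A close wrist view showed them concentric to within about 2–3 mm.
- **Crank:** I turned it three full turns clockwise and stopped a few degrees past. The grip came back within 0.2 mm of its start before that small overshoot. The forces read during the turns were only a few newtons.
- **Nest in the tray:** I lifted it out by the large lug and set it down. The wrist view puts it within about 4 mm of the tray's middle, upright with all three nested.
- **Dust cover:** It went back with no resistance and stopped within 0.6 mm of the seated height I worked out. The final side view shows it flat on the drum, with the other tools and the green look-alike undisturbed as far as it shows.

**Checks that disagreed or were weak:**
- Wrist-image positions were biased by 5–10 mm against the arm's own readings in some views, so I judged centring only between things seen in the same view.
- The before-and-after pixel comparison of the cover region was not clean: 267 of 3000 pixels had changed. I put this down to the knocked-on shadows and a small cover offset within its play, but I did not check it.
- I viewed 16 pictures, two over the budget.

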